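Hold the drive collar on the wheel spindle's flat

ROBOT

A 6-joint arm with a two-finger parallel gripper is mounted at the origin on the work surface. World frame = base frame: x ahead of the robot, y to its left, z up, the work surface at z = 0. Lengths are in m, angles in degrees, forces in N, time in s.
With the tool pointing down it reaches from about 0.25 to 0.725 m from the base axis. Payload 9.7 kg.
Tool frame: the origin (TCP) lies between the finger pads; the fingertips stand 11 mm ahead of it and the grasp point (between the pads) lies 8 mm behind it; z points along the fingers, y is the direction in which the jaws open and shut (so a half turn about z gives the same grasp; the last joint's range is limited). The gripper opens to 85 mm and grips with 20 to 120 N. Pads are 22 mm wide; open, the fingers measure 114 mm over their backs; the gripper's body (76 mm by 85 mm) begins 54 mm behind the grasp point. The pads swing forward as they close: fully open they stand 13 mm farther back than shut.
Start: joints at [-65.317, 4.979, 10.078, 95.1, 0, 90], TCP at [0.23, -0.5, 0.242] pointing down, gripper open.
Joint ranges: [-179.16, 179.16], [-48.56, 103.87], [-65.8, 70.77], [-126.05, 130.52], [-82.76, 87.17], [-180, 180]. Speed limits (degrees/s): [127.2, 127.2, 147.25, 180, 180, 180].

INTERFACE

Orientations are given as [roll, pitch, yaw] about the fixed x, y, z axes, in that order (R = Rz(yaw) Ry(pitch) Rx(roll)).
In Python, from workcell import bot gives the robot as it stands.
- The arm moves only by the tool play_rows, never from a script. Its argument "targets" is a list of rows, each an object of numbers: "fingers": the gripper command: -1 is shut, 1 is fully open, values between are in proportion; "x", "y", "z": the shift along the tool's x, y, z in m; "wx", "wy", "wz": the turn, a rotation vector about the tool's x, y, z in degrees. In form: [{"fingers": .., "x": .., "y": .., "z": .., "wx": .., "wy": .., "wz": ..}, ...]. A call has 1 to 20 rows; each row is the pose to reach, as a shift and turn from the pose commanded when the call began, along the tool's axes at that moment; what a row does not reach only later rows make up. A row lasts 1/12 s, in which the tool goes at most 41.7 mm and 7.16 degrees, less where a joint would pass 70% of its speed; a pose out of reach is approached as far as the arm can. A call with a gripper value outside its range is refused whole. The fingers move at their own pace and stop on an object; "grip_force" is the grip in N (left out, the last holds). Time passes only in rows, so rows that repeat a pose let the fingers close. It gives the time, the measured TCP pose, the force and the opening at its end, in the units of the state.
- bot.get_obs(): the state, without advancing time (a new reading comes with each control period).
- bot.camera(name): name is "side" or "top"; returns (picture, depth): 420x560x3 uint8, blue, green, red; 420x560 float32, m along the optical axis (not along the pixel's ray), 0 where there is no reading.
- bot.get_calibration(name): a dict with "fx", "fy", "cx", "cy" (pixels), "distortion" ([k1, k2, p1, p2, k3] as OpenCV has them; the pictures are not rectified), "camera_from_world" (4x4, takes a point from world to camera coordinates). Camera axes: x right, y down, z forward; pixel columns grow to the right and rows downward; lengths in m; the calibration is good to about 2 mm. A picture is of the moment at which its call begins. get_calibration takes no time and is no camera call.
- bot.job_done(): hands the job in, once; it reports no verdict.
Trained networks look in the newest picture that a camera, given by its name, has taken for a name from the list of things; names that differ only in an ending like _2 or _b are one class to them, and where a whole thing is asked for, a point or a joint stands for the part that bears it (a point fixed in the world has none). Each returns a list of dicts, best first, with "confidence" (0 to 1); they miss things now and then, are a little off and sometimes report something else, mostly with a low value. They report only what shows in the picture. A call takes as long as a camera call. They do not tell look-alikes from the thing itself.
- bot.look_for(query, camera): "extent" ([left, top, right, bottom] in pixels, round what is visible of it).
- bot.outline_of(query, camera): "region" (420x560 bool, what is visible of it) and "extent" ([left, top, right, bottom] in pixels, round what is visible of it).
- bot.place_of(query, camera): "point" ([row, column] in pixels: a listed point, or the origin of a listed thing).
The state is a dict: "time": time; "q": joint angles; "qd": joint speeds; "joint_efforts": joint torques, N m; "ee_pos": TCP position; "tcp_rot": TCP orientation; "wrist_force": force on the tool from outside, world axes, zero at the start; "torque": the same for the moment, N m; "opening": finger opening in m.
Only numpy, scipy, OpenCV 4.12 (cv2) and the standard library are available. Lean on these libraries where they do the work, as an engineer would, in place of code of your own. Each camera call takes 0.05 s, during which the arm holds its last target.

TASK

The drive collar, the ring with the set screw, has to go back on the bench potter's wheel: click the speed knob round to off, then turn the bare spindle with your fingers, feeling for its set-screw flat, until the flat faces squarely out through the gap in the splash rim. Then slip the collar onto the spindle with its set screw square on the flat and its top face flush with the spindle's end, and finish while still gripping it there: it slides down if let go, and I will tighten the screw with the hex key through the gap. Leave the spacer ring, hex key and bowl where they lie.

Things in the scene. Friction and masses are not known exactly. Their poses are not given: they have to be found in the camera images.
- wheel: Bench-top throwing wheel, head off, fixed to the table; place and yaw vary. White square plastic body 300 x 300 mm, deck 105 mm above the table. Origin on the table under the upright spindle's axis, z up; +x points to the gap in the splash rim. A steel bearing boss of radius 21 mm (30 mm at its foot) surrounds the spindle up to 130 mm. The speed knob is on the deck corner at (-112, -112) mm.
- rim_gap (a point): Middle of the gap in the round white splash rim, at rim-top height (133 mm above the table), on the wheel's +x side, 96 mm from the spindle axis. The rim has inner radius 92, outer 100 mm; the gap is 85 mm wide, with a drain lip. Axes as the wheel.
- spindle (a joint): Angle of the steel spindle about its upright axis, rad, anticlockwise from above positive, endless: at 0 (or whole turns) its flat faces the gap, the wheel's +x. 24 mm diameter, stands from 130 to 185 mm above the table, end chamfered 2.5 mm. It has 0.1 N m of drag and stays where left. It starts at least 0.75 rad off.
- spindle_top (a point): Centre of the spindle's end face, 185 mm above the table, on the axis. Its x axis points from the axis through the flat, z up.
- spindle_flat (a point): Point on the spindle's one flat, 8 mm from the axis and 15 mm below the end; x axis out of the flat. The flat is milled 4 mm deep, from 150 mm above the table up to the end, so that pads closed across it measure 20 mm, and 24 mm across the round.
- speed_knob (a joint): Angle of the black speed knob, rad, clockwise from above positive; three clicking positions 40 degrees apart: 0 off (pointer at the small ring mark, to the wheel's -y), 0.698 slow (thin bar mark), 1.396 fast (thick bar mark). A spring detent (up to 0.12 N m to turn past) draws it into the nearest. Starts at slow or fast.
- knob_grip (a point): On the knob's upright axis, 142 mm above the table, at the height to grip. The knob is a disc of 42 mm diameter, 108 to 117 mm above the table, carrying an upright bar 40 mm long and 14 mm thick, top 150 mm above the table; x axis along the bar towards its pointer (white line).
- collar: Drive collar, dark steel, 46 mm diameter, 24 mm high, bore 26 mm with bevelled mouths, about 0.21 kg, lying flat on the table left of the wheel. Its set screw passes through the wall at half height along +x; the 6 mm point stands into the bore to 9.2 mm from the axis, so it goes down the spindle freely only with the screw over the flat (within 0.25 rad). Origin: centre of the underside, z up.
- collar_screw (a point): Outer end of the collar's cap-head set screw (head 10 mm diameter, stands out 8.5 mm), 31.5 mm from the collar's axis and 12 mm above its underside; x axis along the screw, outwards.
- collar_top (a point): Centre of the collar's top face, 24 mm above its origin, axes as the collar.
- spacer: Bystander: plain dark steel spacer ring without a screw, 46 mm diameter, 10 mm high, bore 26 mm. It and the collar swap places at random. Origin at the centre of its underside.
- hex_key: Bystander: L-shaped hex key, 6 mm thick, long leg 90 mm along its x, short leg 28 mm along +y, lying at the far left. Origin at the middle of the long leg, on the table.
- bowl: Bystander: blue ceramic bowl, 110 mm across the rim, 55 mm high, at the right. Origin at the centre of its underside.
There are look-alikes about, which are no part of the job. Of the things like the collar, leave any that is green or orange; of the rest the larger one is meant.

How it is judged:
By the outcome, as a careful person would: the job done as asked, in the order asked, and still so for the second after the job is handed in, while the arm keeps its last pose, push and grip.
It also fails if it takes over 72 s, if anything falls off the work surface, if the arm or the gripper's body presses on something with over 40 N, if the wrist force passes 120 N, or if a joint passes its speed limit or range.

## Working session

There is one attempt and no reset: what is moved stays moved. The work goes in short steps, Python scripts to look and compute and a tool call to move; the robot and the scene stay as the last step left them, time stands still between calls to the robot, and variables do not carry over. Pictures are saved under pics/ and viewed, and the job is handed in when it is done.

Besides the shell and the picture viewer there is one more tool, called after "Emit:" as a command line: name --argument value ..., lists and objects as JSON in quotes. play_rows: Moves the arm, as the interface text tells. Its arguments: {"type":"object","properties":{"targets":{"type":"array","items":{"type":"object","properties":{"fingers":{"type":"number"},"x":{"type":"number"},"y":{"type":"number"},"z":{"type":"number"},"wx":{"type":"number"},"wy":{"type":"number"},"wz":{"type":"number"}}}},"grip_force":{"type":"number"}},"required":["targets"]}

```bash
mkdir -p pics; ls
python3 - <<'E'
from workcell import bot
import cv2
o=bot.get_obs()
print({k:o[k] for k in o})
for n in("side","top"):
    p,d=bot.camera(n); cv2.imwrite(f"pics/{n}0.png",p)
    print(n,bot.get_calibration(n))
    for q in("wheel","collar","spacer","speed_knob","spindle","hex_key","bowl"):
        print(q,[(round(r["confidence"],2),[int(v) for v in r["extent"]]) for r in bot.look_for(q,n)])
    for q in("rim_gap","spindle_top","knob_grip","collar_top","collar_screw","spindle_flat","wheel"):
        print(q,[(round(r["confidence"],2),[round(float(v),1) for v in r["point"]]) for r in bot.place_of(q,n)])
E
```

```text
pics
{'time': 0.0, 'q': array([-6.53142210e+01,  5.01074473e+00,  1.00330704e+01,  9.50987760e+01,
        1.10600307e-03,  9.00002434e+01]), 'qd': array([-0.05741292, -0.06064262, -0.00223216, -0.08227277,  0.02336684,
        0.05026331]), 'joint_efforts': array([-4.02603895e-03, -5.20380700e+01,  4.64813805e+01,  1.58782478e-02,
       -8.11869518e-05,  1.99789940e-05]), 'ee_pos': array([ 0.22961674, -0.4995365 ,  0.24157407]), 'tcp_rot': array([-1.79923550e+02, -1.10567730e-03,  2.46855341e+01]), 'wrist_force': array([0.20856025, 0.67292468, 0.11478195]), 'torque': array([0.03838516, 0.00514078, 0.07107222]), 'opening': 0.08546399613356671}
side {'fx': 392.2597702283798, 'fy': 392.2597702283798, 'cx': 285.8696928887962, 'cy': 209.0197920252016, 'distortion': array([0.00602646, 0.        , 0.        , 0.        , 0.        ]), 'camera_from_world': array([[-0.93794408, -0.34678245, -0.00168216,  0.55004057],
       [-0.23210599,  0.63136739, -0.7399338 ,  0.2013231 ],
       [ 0.25765812, -0.69362609, -0.67267759,  1.03877447],
       [ 0.        ,  0.        ,  0.        ,  1.    
[... 1458 characters left out ...]
]), (0.43, [206, 218, 221, 235]), (0.42, [189, 281, 200, 293])]
spacer [(0.58, [169, 202, 188, 217]), (0.16, [399, 244, 435, 284])]
speed_knob []
spindle [(0.47, [319, 179, 329, 193])]
hex_key []
bowl [(0.56, [400, 245, 439, 285]), (0.41, [182, 245, 198, 260])]
rim_gap [(0.94, [151.5, 309.8])]
spindle_top [(0.75, [194.4, 320.9]), (0.46, [180.4, 326.8]), (0.45, [212.2, 379.6])]
knob_grip [(0.55, [178.9, 333.2]), (0.52, [213.4, 381.6])]
collar_top [(0.54, [251.4, 190.4]), (0.5, [284.8, 191.6]), (0.49, [224.3, 211.6]), (0.45, [248.9, 219.6])]
collar_screw [(0.45, [212.8, 215.7]), (0.44, [254.1, 209.5]), (0.39, [284.3, 199.2])]
spindle_flat [(0.49, [181.8, 328.8])]
wheel [(0.82, [193.0, 320.7])]
```

Run:
```python
import cv2
t=cv2.imread("pics/top0.png"); s=cv2.imread("pics/side0.png")
cv2.imwrite("pics/top0c.png",cv2.resize(t[110:310,160:450],None,fx=2.75,fy=2.75,interpolation=cv2.INTER_CUBIC))
cv2.imwrite("pics/side0c.png",cv2.resize(s[130:390,200:420],None,fx=2.3,fy=2.3,interpolation=cv2.INTER_CUBIC))
```

```text
(no output)
```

View pics/top0.png

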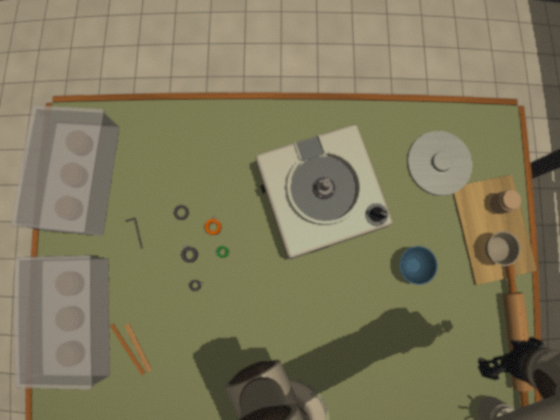

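View pics/top0c.png

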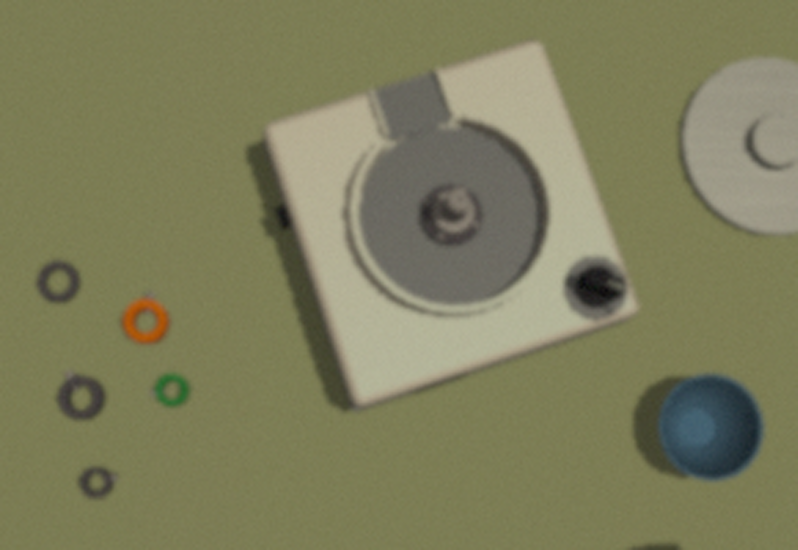

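View pics/side0c.png

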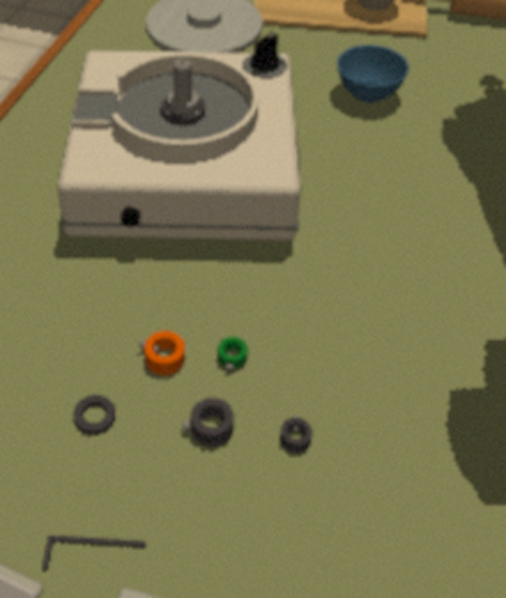

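```bash
cat > h.py <<'E'
import numpy as np,cv2
from workcell import bot
def cal(n):
    c=bot.get_calibration(n);K=np.array([[c["fx"],0,c["cx"]],[0,c["fy"],c["cy"]],[0,0,1]]);return K,np.array(c["distortion"]),np.array(c["camera_from_world"])
def proj(n,P):
    K,D,T=cal(n);P=np.atleast_2d(np.float64(P))
    return cv2.projectPoints(P,cv2.Rodrigues(T[:3,:3])[0],T[:3,3],K,D)[0][:,0]
def rays(n,uv):
    K,D,T=cal(n);x=cv2.undistortPoints(np.float64(uv).reshape(-1,1,2),K,D)[:,0]
    r=np.c_[x,np.ones(len(x))];return r,T
def onplane(n,uv,z):
    r,T=rays(n,uv);R=T[:3,:3];c=-R.T@T[:3,3];d=r@R
    return c+d*((z-c[2])/d[:,2])[:,None]
def cloud(n,d):
    v,u=np.nonzero(d>0);r,T=rays(n,np.c_[u,v]);P=(r*d[v,u][:,None]-T[:3,3])@T[:3,:3];return P,u,v
E
python3 - <<'E'
from h import *
for n in("top","side"):
    p,d=bot.camera(n);P,u,v=cloud(n,d)
    np.savez(f"{n}0.npz",p=p,d=d)
    tab=P[(abs(P[:,2])<.03)&(abs(P[:,0]-.4)<.2)&(abs(P[:,1])<.3)]
    print(n,"table z",np.median(tab[:,2]),tab[:,2].std())
    k=(abs(P[:,2]-.105)<.006)&(P[:,0]>.35)&(P[:,0]<.9)&(P[:,1]>-.35)&(P[:,1]<.2)
    m=np.zeros(d.shape,np.uint8);m[v[k],u[k]]=255
    m=cv2.morphologyEx(m,cv2.MORPH_OPEN,np.ones((3,3)))
    c=max(cv2.findContours(m,cv2.RETR_EXTERNAL,cv2.CHAIN_APPROX_NONE)[0],key=cv2.contourArea)[:,0]
    Q=onplane(n,c,.105)[:,:2]
    print(cv2.minAreaRect(Q.astype(np.float32)), cv2.boundingRect(c))
    k=(P[:,2]>.165)&(P[:,2]<.2)&(P[:,0]>.4)&(abs(P[:,1]+.1)<.1)
    print("spindle",k.sum(),np.median(P[k],0), P[k].min(0),P[k].max(0))
    k=(P[:,2]>.13)&(P[:,2]<.16)&(P[:,0]>.35)&(P[:,0]<.8)&(P[:,1]<-.05)&(P[:,1]>-.4)
    print("knob?",k.sum(),np.median(P[k],0))
E
```

```text
top table z -0.0005104138318761684 0.003844727746908753
((0.645128071308136, -0.10656324028968811), (0.29727521538734436, 0.2977491617202759), 18.74549102783203) (256, 126, 136, 131)
spindle 72 [ 0.64380221 -0.10479261  0.18343787] [ 0.63438326 -0.11517349  0.16739797] [ 0.65656653 -0.09402534  0.18833154]
knob? 509 [ 0.59346317 -0.17075474  0.13307842]
side table z 0.0004526228520445347 0.004453715278635919
((0.6455308198928833, -0.09890253841876984), (0.2942779064178467, 0.29840028285980225), 18.5048770904541) (226, 153, 104, 62)
spindle 69 [ 0.64485858 -0.09597273  0.17967026] [ 0.63570451 -0.11171162  0.16552874] [ 0.65914876 -0.09041276  0.1878571 ]
knob? 396 [ 0.62928052 -0.15675755  0.13382465]
```

```bash
cat > ov.py <<'E'
from h import *
def ov(n,p,cx,cy,yaw,S=6,win=None,out=None,knob=None):
    a=np.radians(yaw);R=np.array([[np.cos(a),-np.sin(a)],[np.sin(a),np.cos(a)]])
    x0,y0,x1,y1=win
    im=cv2.resize(p[y0:y1,x0:x1],None,fx=S,fy=S,interpolation=cv2.INTER_CUBIC)
    def dr(L,z,col,closed=True):
        L=np.array(L)@R.T+[cx,cy];uv=proj(n,np.c_[L,np.full(len(L),z)])
        q=((uv+.5-[x0,y0])*S-.5)
        cv2.polylines(im,[np.round(q*8).astype(np.int32)],closed,col,1,cv2.LINE_AA,3)
    t=np.linspace(0,2*np.pi,80)
    ci=lambda r,c=(0,0):np.c_[c[0]+r*np.cos(t),c[1]+r*np.sin(t)]
    dr([[-.15,-.15],[.15,-.15],[.15,.15],[-.15,.15]],.105,(0,0,255))
    dr(ci(.092),.133,(0,255,0));dr(ci(.1),.133,(0,255,0))
    dr(ci(.012),.185,(255,0,255));dr(ci(.021),.130,(255,255,0))
    dr(ci(.021,(-.112,-.112)),.117,(0,255,255))
    if knob is not None:
        b=knob;L=np.array([[.02,.007],[.02,-.007],[-.02,-.007],[-.02,.007]])@np.array([[np.cos(b),np.sin(b)],[-np.sin(b),np.cos(b)]])-.112
        dr(L,.150,(255,255,255))
    cv2.imwrite(out,im)
E
python3 - <<'E'
from ov import *
print(onplane("top",[[309.8,151.5]],.133),onplane("side",[[248.8,170.1]],.133),onplane("side",[[278,159.9]],.185))
for n,w in(("top",(250,115,400,265)),("side",(220,135,335,240))):
    p=np.load(f"{n}0.npz")["p"]
    ov(n,p,.645,-.105,18.6,4 if n=="top" else 5,w,f"pics/ov_{n}1.png",knob=np.radians(-90))
E
```

```text
[[ 0.74023492 -0.06822281  0.133     ]] [[ 0.7361398  -0.08007353  0.133     ]] [[ 0.6445913  -0.09200961  0.185     ]]
```

View pics/ov_top1.png

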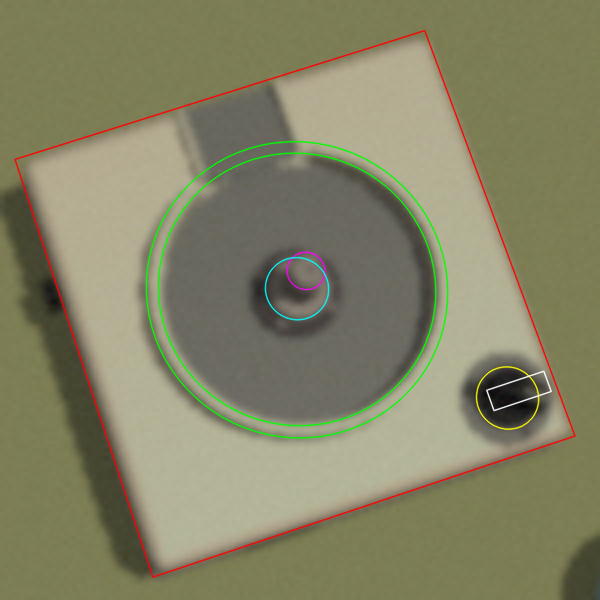

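View pics/ov_side1.png

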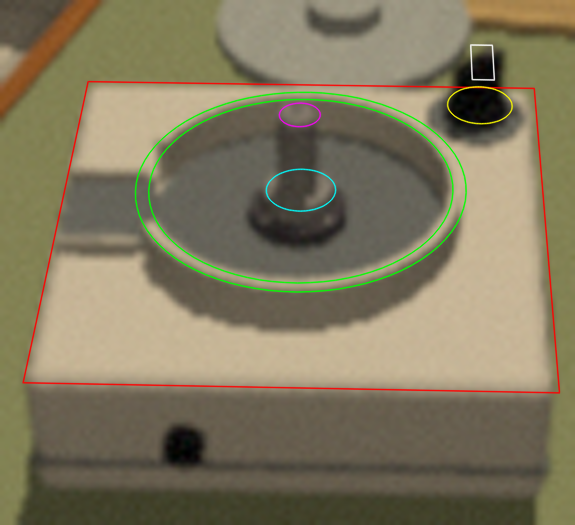

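Run:
```python
from ov import *
ims=[]
for k in range(3):
    ov("top",np.load("top0.npz")["p"],.645,-.1045,18.6,14,(355,190,400,235),f"pics/a.png",knob=np.radians(-90-40*k) if k else None)
    a=cv2.imread("pics/a.png")[:,:];ims.append(a)
ov("side",np.load("side0.npz")["p"],.645,-.1045,18.6,14,(298,138,330,170),f"pics/a.png",knob=None);a=cv2.imread("pics/a.png")
ims=[cv2.resize(i,(400,300) if 0 else (390,390)) for i in ims]+[cv2.resize(a,(390,390))]
im=np.vstack([np.hstack(ims[:2]),np.hstack(ims[2:])]);im=cv2.convertScaleAbs(im,alpha=1.6,beta=10)
cv2.imwrite("pics/knob1.png",cv2.resize(im,(600,600)))
```

```text
(no output)
```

View pics/knob1.png

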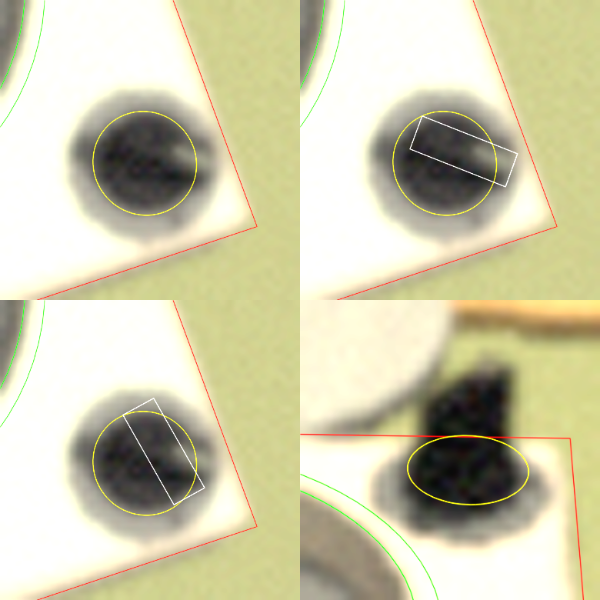

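Run:
```python
from ov import *
ims=[]
for k in range(3):
    ov("side",np.load("side0.npz")["p"],.645,-.1045,18.6,10,(298,138,330,170),f"pics/a.png",knob=np.radians(-90-40*k));ims.append(cv2.imread("pics/a.png"))
im=np.hstack(ims);im=cv2.convertScaleAbs(im,alpha=2,beta=10)
cv2.imwrite("pics/knob2.png",cv2.resize(im,(795,265)))
p=np.load("side0.npz")["p"]
```

```text
(no output)
```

View pics/knob2.png

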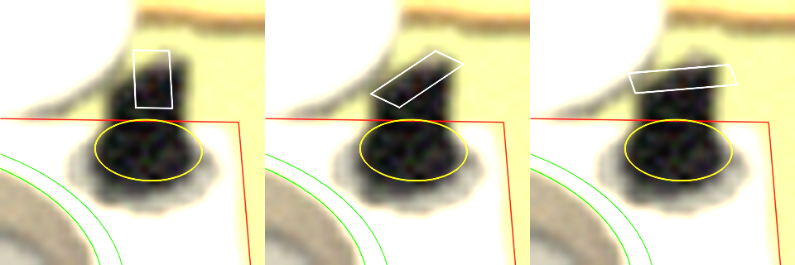

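Run:
```python
from ov import *
a=np.load("top0.npz")["p"];b=np.load("side0.npz")["p"]
def z(p,w,S,al=2.2):
    x0,y0,x1,y1=w;return cv2.convertScaleAbs(cv2.resize(p[y0:y1,x0:x1],(390,390),interpolation=cv2.INTER_CUBIC),alpha=al)
ims=[z(a,(310,168,340,198),13),z(b,(262,145,298,181),13),z(a,(170,195,230,255),13,1.5),z(b,(255,270,310,325),13,1.5)]
cv2.imwrite("pics/z1.png",cv2.resize(np.vstack([np.hstack(ims[:2]),np.hstack(ims[2:])]),(600,600)))
# collar: dark ring centers
for n in("top","side"):
    for q in ("collar","spacer"):
        for r in bot.outline_of(q,n):
            v,u=np.nonzero(r["region"]);
            c=onplane(n,[[u.mean(),v.mean()]],.012 if q=="collar" else .005)[0]
            print(n,q,round(r["confidence"],2),[int(t) for t in r["extent"]],len(u),c.round(4))
print(onplane("top",[[209.5,254.1],[189,254]],.012))
print(onplane("side",[[279.8,313]],.012))
print(bot.get_obs()["time"])
```

```text
top collar 0.68 [180, 242, 198, 263] 217 [0.4689 0.2712 0.012 ]
top collar 0.61 [208, 221, 224, 236] 180 [0.552  0.2032 0.012 ]
top collar 0.54 [216, 246, 229, 258] 118 [0.4768 0.1756 0.012 ]
top collar 0.4 [192, 281, 200, 290] 31 [0.3812 0.2564 0.012 ]
top spacer 0.45 [172, 206, 189, 218] 125 [0.594  0.3014 0.005 ]
side collar 0.84 [260, 276, 281, 291] 255 [0.5525 0.2076 0.012 ]
side collar 0.83 [278, 306, 302, 323] 334 [0.4712 0.2759 0.012 ]
side collar 0.59 [323, 311, 336, 326] 156 [0.3821 0.257  0.012 ]
side collar 0.51 [295, 278, 308, 291] 174 [0.48   0.1823 0.012 ]
side spacer 0.45 [234, 302, 252, 318] 205 [0.5946 0.3044 0.005 ]
side spacer 0.42 [309, 147, 322, 160] 157 [ 0.6238 -0.4181  0.005 ]
[[0.46965537 0.21245072 0.012     ]
 [0.46925611 0.27203477 0.012     ]]
[[0.49787745 0.28241186 0.012     ]]
1.8
```

View pics/z1.png

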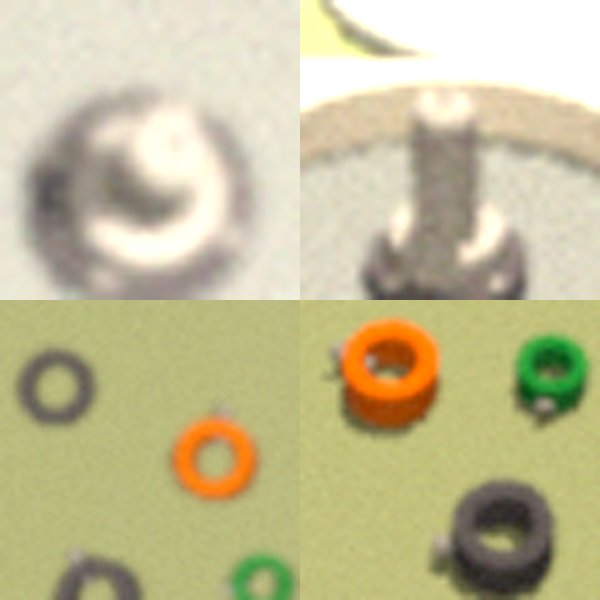

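```bash
cat > col.py <<'E'
from h import *
def colov(n,p,c,yaw,z0,win,out,S=14,al=1.6):
    x0,y0,x1,y1=win;a=np.radians(yaw)
    im=cv2.convertScaleAbs(cv2.resize(p[y0:y1,x0:x1],None,fx=S,fy=S,interpolation=cv2.INTER_CUBIC),alpha=al)
    t=np.linspace(0,2*np.pi,60)
    def dr(P,col):
        q=(proj(n,P)+.5-[x0,y0])*S-.5;cv2.polylines(im,[np.round(q*8).astype(np.int32)],False,col,1,cv2.LINE_AA,3)
    for r,z in((.023,0),(.023,.024),(.013,.024)):
        dr(np.c_[c[0]+r*np.cos(t),c[1]+r*np.sin(t),0*t+z0+z],(0,0,255))
    e=np.array([np.cos(a),np.sin(a),0]);b=np.array([-e[1],e[0],0]);o=np.array([c[0],c[1],z0+.012])
    for s in(-1,1): dr(np.array([o+.023*e+s*.005*b,o+.0315*e+s*.005*b]),(0,255,0))
    cv2.imwrite(out,im)
E
python3 - <<'E'
from col import *
print(onplane("top",[[185,246.4]],.012),onplane("side",[[280.7,315.5]],.012))
c=(.470,.272)
s=onplane("side",[[280.7,315.5]],.012)[0];t=onplane("top",[[185,246.4]],.012)[0]
print([np.degrees(np.arctan2(q[1]-c[1],q[0]-c[0])) for q in(s,t)])
colov("top",np.load("top0.npz")["p"],c,25,0,(172,237,202,267),"pics/a.png",13)
colov("side",np.load("side0.npz")["p"],c,25,0,(273,298,306,331),"pics/b.png",13)
cv2.imwrite("pics/col1.png",np.hstack([cv2.resize(cv2.imread(f"pics/{k}.png"),(390,390)) for k in "ab"]))
E
```

```text
[[0.49105133 0.28444538 0.012     ]] [[0.49330653 0.28820728 0.012     ]]
[np.float64(34.81461885255075), np.float64(30.591247723819148)]
```

View pics/col1.png

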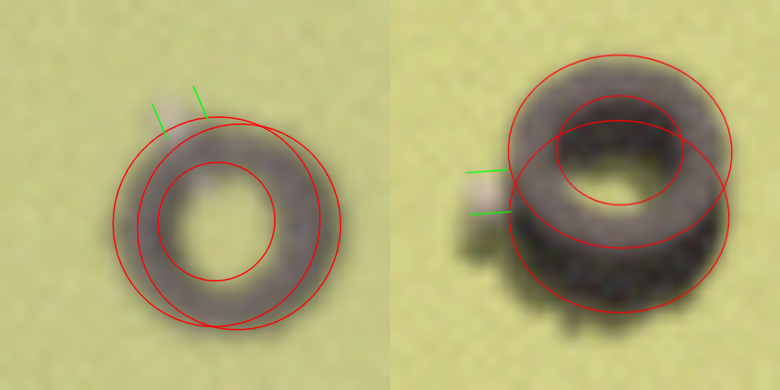

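Emit:
play_rows --targets '[{"wz": -7}, {"wz": -14}, {"wz": -20}]' --grip_force 40

```text
$.targets[0]: bad value
```

Run:
```python
from h import *
o=bot.get_obs()
for k in o: print(k,np.round(o[k],3))
```

```text
time 1.8
q [-6.5315e+01  4.9800e+00  1.0079e+01  9.5099e+01  1.0000e-03  9.0000e+01]
qd [ 0.029  0.071 -0.021  0.012  0.041 -0.085]
joint_efforts [-0.0000e+00 -5.2010e+01  4.6485e+01  2.0000e-03 -0.0000e+00 -0.0000e+00]
ee_pos [ 0.23  -0.5    0.242]
tcp_rot [-1.8000e+02 -1.0000e-03  2.4685e+01]
wrist_force [-0.599  0.378  0.811]
torque [0.066 0.012 0.015]
opening 0.086
```

```bash
cat > mv.py <<'E'
from h import *
def go(x,y,z,yaw,cur=None):
    o=bot.get_obs()
    if cur is None: cur=list(o["ee_pos"])+[o["tcp_rot"][2]]
    a=np.radians(cur[3]);d=np.array([x,y])-cur[:2]
    dy=(yaw-cur[3]+180)%360-180
    print("x %.4f y %.4f z %.4f wz %.2f"%(d@[np.cos(a),np.sin(a)],d@[np.sin(a),-np.cos(a)],cur[2]-z,-dy),"| t",round(o["time"],2))
def st():
    o=bot.get_obs()
    print("t %.2f"%o["time"],"pos",np.round(o["ee_pos"],4),"rot",np.round(o["tcp_rot"],2),"F",np.round(o["wrist_force"],1),"M",np.round(o["torque"],2),"op %.4f"%o["opening"],"q",np.round(o["q"],0))
E
python3 - <<'E'
from mv import *
go(.5745,-.2464,.20,68.6,[.23,-.5,.242,24.685])
E
```

```text
x 0.4189 y -0.0866 z 0.0420 wz -43.91 | t 1.8
```

Emit:
play_rows --targets '[{"fingers": 0.1, "x": 0.4189, "y": -0.0866, "z": 0.0, "wx": 0, "wy": 0, "wz": -43.9}, {"fingers": 0.1, "x": 0.4189, "y": -0.0866, "z": 0.0, "wx": 0, "wy": 0, "wz": -43.9}, {"fingers": 0.1, "x": 0.4189, "y": -0.0866, "z": 0.0, "wx": 0, "wy": 0, "wz": -43.9}, {"fingers": 0.1, "x": 0.4189, "y": -0.0866, "z": 0.0, "wx": 0, "wy": 0, "wz": -43.9}, {"fingers": 0.1, "x": 0.4189, "y": -0.0866, "z": 0.0, "wx": 0, "wy": 0, "wz": -43.9}, {"fingers": 0.1, "x": 0.4189, "y": -0.0866, "z": 0.0, "wx": 0, "wy": 0, "wz": -43.9}, {"fingers": 0.1, "x": 0.4189, "y": -0.0866, "z": 0.0, "wx": 0, "wy": 0, "wz": -43.9}, {"fingers": 0.1, "x": 0.4189, "y": -0.0866, "z": 0.0, "wx": 0, "wy": 0, "wz": -43.9}, {"fingers": 0.1, "x": 0.4189, "y": -0.0866, "z": 0.0, "wx": 0, "wy": 0, "wz": -43.9}, {"fingers": 0.1, "x": 0.4189, "y": -0.0866, "z": 0.0, "wx": 0, "wy": 0, "wz": -43.9}, {"fingers": 0.1, "x": 0.4189, "y": -0.0866, "z": 0.042, "wx": 0, "wy": 0, "wz": -43.9}, {"fingers": 0.1, "x": 0.4189, "y": -0.0866, "z": 0.042, "wx": 0, "wy": 0, "wz": -43.9}, {"fingers": 0.1, "x": 0.4189, "y": -0.0866, "z": 0.042, "wx": 0, "wy": 0, "wz": -43.9}]' --grip_force 40

```text
time: 2.88
ee_pos: [0.5737, -0.245, 0.1978]
tcp_rot: [-179.7, -0.0, 68.7]
wrist_force: [-1.1, 0.2, 0.3]
opening: 0.047
```

Run:
```python
from mv import *
from ov import *
st()
go(.5745,-.2464,.134,68.6)
ims=[]
for n,w in(("top",(345,175,405,235)),("side",(280,110,340,170))):
    p,d=bot.camera(n);x0,y0,x1,y1=w
    ims.append(cv2.convertScaleAbs(cv2.resize(p[y0:y1,x0:x1],(390,390),interpolation=cv2.INTER_CUBIC),alpha=1.8))
cv2.imwrite("pics/k3.png",np.hstack(ims))
```

```text
t 2.88 pos [ 0.5737 -0.245   0.1978] rot [-179.72   -0.     68.68] F [-1.1  0.2  0.3] M [-0.04  0.01  0.01] op 0.0470 q [-23.  15.  16.  92.  -0.  88.]
x -0.0010 y 0.0013 z 0.0638 wz 0.08 | t 2.88
```

View pics/k3.png

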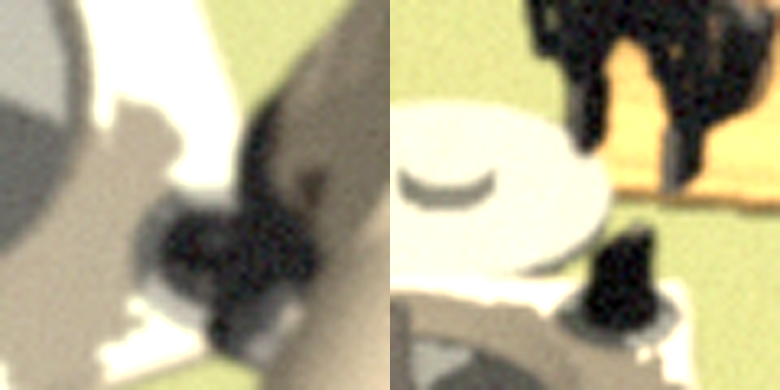

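Emit:
play_rows --targets '[{"fingers": 0.1, "x": 0, "y": 0, "z": 0.033, "wx": 0, "wy": 0, "wz": 0}, {"fingers": 0.1, "x": 0, "y": 0, "z": 0.064, "wx": 0, "wy": 0, "wz": 0}, {"fingers": 0.1, "x": 0, "y": 0, "z": 0.066, "wx": 0, "wy": 0, "wz": 0}, {"fingers": -1, "x": 0, "y": 0, "z": 0.066, "wx": 0, "wy": 0, "wz": 0}, {"fingers": -1, "x": 0, "y": 0, "z": 0.066, "wx": 0, "wy": 0, "wz": 0}, {"fingers": -1, "x": 0, "y": 0, "z": 0.066, "wx": 0, "wy": 0, "wz": 0}, {"fingers": -1, "x": 0, "y": 0, "z": 0.066, "wx": 0, "wy": 0, "wz": 0}, {"fingers": -1, "x": 0, "y": 0, "z": 0.066, "wx": 0, "wy": 0, "wz": 0}, {"fingers": -1, "x": 0, "y": 0, "z": 0.066, "wx": 0, "wy": 0, "wz": 0}]' --grip_force 40

```text
time: 3.73
ee_pos: [0.576, -0.2475, 0.1379]
tcp_rot: [179.6, 0.0, 68.6]
wrist_force: [5.6, -4.0, 2.4]
opening: 0.013
```

Run:
```python
from mv import *
st()
```

```text
t 3.73 pos [ 0.576  -0.2475  0.1379] rot [1.7961e+02 5.0000e-02 6.8550e+01] F [ 5.6 -4.   2.4] M [-0.68 -0.72 -0.  ] op 0.0130 q [-23.  14.   9.  84.  -0.  88.]
```

Emit:
play_rows --targets '[{"fingers": -1, "x": 0, "y": 0.002, "z": 0, "wx": 0, "wy": 0, "wz": -6}, {"fingers": -1, "x": 0, "y": 0.002, "z": 0, "wx": 0, "wy": 0, "wz": -12}, {"fingers": -1, "x": 0, "y": 0.002, "z": 0, "wx": 0, "wy": 0, "wz": -18}, {"fingers": -1, "x": 0, "y": 0.002, "z": 0, "wx": 0, "wy": 0, "wz": -24}, {"fingers": -1, "x": 0, "y": 0.002, "z": 0, "wx": 0, "wy": 0, "wz": -30}, {"fingers": -1, "x": 0, "y": 0.002, "z": 0, "wx": 0, "wy": 0, "wz": -36}, {"fingers": -1, "x": 0, "y": 0.002, "z": 0, "wx": 0, "wy": 0, "wz": -40}, {"fingers": -1, "x": 0, "y": 0.002, "z": 0, "wx": 0, "wy": 0, "wz": -40}, {"fingers": -1, "x": 0, "y": 0.002, "z": 0, "wx": 0, "wy": 0, "wz": -40}]'

```text
time: 4.48
ee_pos: [0.5767, -0.2477, 0.1379]
tcp_rot: [179.8, 0.2, 108.6]
wrist_force: [-1.9, -1.5, 6.2]
opening: 0.0131
```

Run:
```python
from mv import *
st()
```

```text
t 4.48 pos [ 0.5767 -0.2477  0.1379] rot [179.85   0.19 108.55] F [-1.9 -1.5  6.2] M [-0.2   0.76 -0.01] op 0.0131 q [-23.  15.   9.  85.  -0.  48.]
```

Emit:
play_rows --targets '[{"fingers": -0.2, "x": 0, "y": 0, "z": 0, "wx": 0, "wy": 0, "wz": 0}, {"fingers": 0.1, "x": 0, "y": 0, "z": 0, "wx": 0, "wy": 0, "wz": 0}, {"fingers": 0.1, "x": 0, "y": 0, "z": 0, "wx": 0, "wy": 0, "wz": 0}, {"fingers": 0.1, "x": 0, "y": 0, "z": 0, "wx": 0, "wy": 0, "wz": 0}]'

```text
time: 4.82
ee_pos: [0.5762, -0.2469, 0.1347]
tcp_rot: [180.0, 0.0, 108.6]
wrist_force: [-0.7, 0.0, 0.2]
opening: 0.0471
```

Run:
```python
from mv import *
st()
```

```text
t 4.82 pos [ 0.5762 -0.2469  0.1347] rot [1.7997e+02 2.0000e-02 1.0857e+02] F [-0.7  0.   0.2] M [ 0.01  0.02 -0.03] op 0.0471 q [-23.  15.   9.  85.   0.  48.]
```

Emit:
play_rows --targets '[{"fingers": 0.1, "x": 0, "y": 0, "z": -0.04, "wx": 0, "wy": 0, "wz": 0}, {"fingers": 0.1, "x": 0, "y": 0, "z": -0.08, "wx": 0, "wy": 0, "wz": 0}, {"fingers": 0.1, "x": 0, "y": 0, "z": -0.1, "wx": 0, "wy": 0, "wz": 0}, {"fingers": 0.1, "x": 0, "y": 0, "z": -0.1, "wx": 0, "wy": 0, "wz": 0}]'

```text
time: 5.15
ee_pos: [0.5772, -0.2473, 0.2403]
tcp_rot: [179.7, 0.3, 108.6]
wrist_force: [1.0, -1.6, 0.1]
opening: 0.0469
```

Run:
```python
from mv import *
from ov import *
st()
ims=[]
for n,w in(("top",(345,175,405,235)),("side",(295,130,335,170))):
    p,d=bot.camera(n);x0,y0,x1,y1=w
    ims.append(cv2.convertScaleAbs(cv2.resize(p[y0:y1,x0:x1],(390,390),interpolation=cv2.INTER_CUBIC),alpha=1.8))
    ov(n,p,.647,-.105,18.6,390/(x1-x0),w,"pics/a.png",knob=np.radians(-90)); ims.append(cv2.resize(cv2.imread("pics/a.png"),(390,390)))
cv2.imwrite("pics/k4.png",cv2.resize(np.vstack([np.hstack(ims[:2]),np.hstack(ims[2:])]),(600,600)))
```

```text
t 5.15 pos [ 0.5772 -0.2473  0.2403] rot [179.66   0.29 108.58] F [ 1.  -1.6  0.1] M [-0.03 -0.05  0.04] op 0.0469 q [-23.  16.  22.  96.   0.  48.]
```

View pics/k4.png

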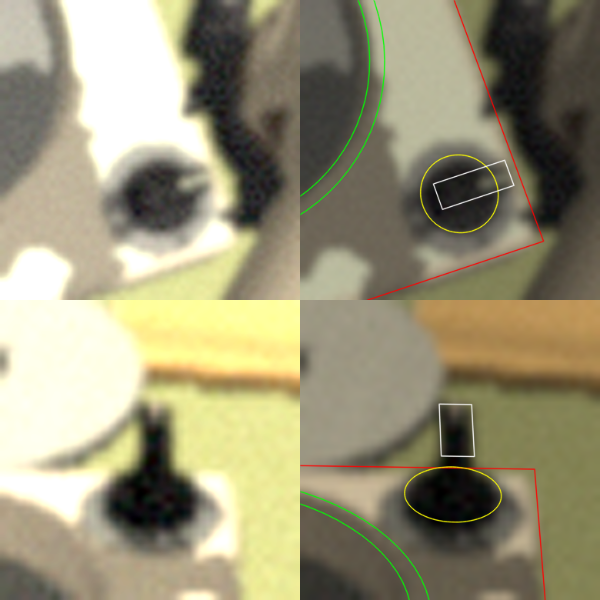

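Run:
```python
from mv import *
go(.647,-.1055,.175,108.6,[.5764,-.2471,.234,108.6])
```

```text
x 0.1117 y 0.1121 z 0.0590 wz -0.00 | t 5.25
```

Emit:
play_rows --targets '[{"fingers": 0.0, "x": 0.028, "y": 0.028, "z": 0, "wx": 0, "wy": 0, "wz": 0}, {"fingers": 0.0, "x": 0.056, "y": 0.056, "z": 0, "wx": 0, "wy": 0, "wz": 0}, {"fingers": 0.0, "x": 0.084, "y": 0.084, "z": 0, "wx": 0, "wy": 0, "wz": 0}, {"fingers": 0.0, "x": 0.112, "y": 0.112, "z": 0, "wx": 0, "wy": 0, "wz": 0}, {"fingers": 0.0, "x": 0.112, "y": 0.112, "z": 0.01, "wx": 0, "wy": 0, "wz": 0}, {"fingers": 0.0, "x": 0.112, "y": 0.112, "z": 0.04, "wx": 0, "wy": 0, "wz": 0}, {"fingers": 0.0, "x": 0.112, "y": 0.112, "z": 0.058, "wx": 0, "wy": 0, "wz": 0}, {"fingers": -1, "x": 0.112, "y": 0.112, "z": 0.059, "wx": 0, "wy": 0, "wz": 0}, {"fingers": -1, "x": 0.112, "y": 0.112, "z": 0.059, "wx": 0, "wy": 0, "wz": 0}, {"fingers": -1, "x": 0.112, "y": 0.112, "z": 0.059, "wx": 0, "wy": 0, "wz": 0}, {"fingers": -1, "x": 0.112, "y": 0.112, "z": 0.059, "wx": 0, "wy": 0, "wz": 0}, {"fingers": -1, "x": 0.112, "y": 0.112, "z": 0.059, "wx": 0, "wy": 0, "wz": 0}]' --grip_force 20

```text
time: 6.25
ee_pos: [0.6466, -0.104, 0.172]
tcp_rot: [-179.9, -0.2, 108.6]
wrist_force: [8.2, 5.3, -22.7]
opening: 0.0228
```

Run:
```python
from mv import *
st()
```

```text
t 6.25 pos [ 0.6466 -0.104   0.172 ] rot [-179.86   -0.23  108.61] F [  8.2   5.3 -22.7] M [ 1.04 -1.83  0.05] op 0.0228 q [-9. 19. 19. 90.  0. 62.]
```

Emit:
play_rows --targets '[{"fingers": -0.3, "x": 0, "y": 0, "z": 0, "wx": 0, "wy": 0, "wz": 0}, {"fingers": -0.3, "x": 0, "y": 0, "z": 0, "wx": 0, "wy": 0, "wz": 0}, {"fingers": -0.3, "x": 0, "y": 0, "z": 0, "wx": 0, "wy": 0, "wz": -7}, {"fingers": -0.3, "x": 0, "y": 0, "z": 0, "wx": 0, "wy": 0, "wz": -14}, {"fingers": -0.3, "x": 0, "y": 0, "z": 0, "wx": 0, "wy": 0, "wz": -21}, {"fingers": -0.3, "x": 0, "y": 0, "z": 0, "wx": 0, "wy": 0, "wz": -28}, {"fingers": -0.3, "x": 0, "y": 0, "z": 0, "wx": 0, "wy": 0, "wz": -35}, {"fingers": -0.3, "x": 0, "y": 0, "z": 0, "wx": 0, "wy": 0, "wz": -42}, {"fingers": -0.3, "x": 0, "y": 0, "z": 0, "wx": 0, "wy": 0, "wz": -49}, {"fingers": -0.3, "x": 0, "y": 0, "z": 0, "wx": 0, "wy": 0, "wz": -56}, {"fingers": -0.3, "x": 0, "y": 0, "z": 0, "wx": 0, "wy": 0, "wz": -60}, {"fingers": -1, "x": 0, "y": 0, "z": 0, "wx": 0, "wy": 0, "wz": -60}, {"fingers": -1, "x": 0, "y": 0, "z": 0, "wx": 0, "wy": 0, "wz": -60}, {"fingers": -1, "x": 0, "y": 0, "z": 0, "wx": 0, "wy": 0, "wz": -60}, {"fingers": -1, "x": 0, "y": 0, "z": 0, "wx": 0, "wy": 0, "wz": -60}]' --grip_force 20

```text
time: 7.5
ee_pos: [0.6468, -0.1045, 0.177]
tcp_rot: [179.9, 0.1, 168.5]
wrist_force: [0.4, 5.1, 6.1]
opening: 0.0216
```

Run:
```python
from mv import *
st()
```

```text
t 7.50 pos [ 0.6468 -0.1045  0.177 ] rot [1.7993e+02 1.2000e-01 1.6849e+02] F [0.4 5.1 6.1] M [1.01 0.11 0.1 ] op 0.0216 q [-9. 19. 19. 90.  0.  2.]
```

Emit:
play_rows --targets '[{"fingers": -0.3, "x": 0, "y": 0, "z": 0, "wx": 0, "wy": 0, "wz": 0}, {"fingers": -0.3, "x": 0, "y": 0, "z": 0, "wx": 0, "wy": 0, "wz": 0}, {"fingers": -0.3, "x": 0, "y": 0, "z": 0, "wx": 0, "wy": 0, "wz": 7}, {"fingers": -0.3, "x": 0, "y": 0, "z": 0, "wx": 0, "wy": 0, "wz": 14}, {"fingers": -0.3, "x": 0, "y": 0, "z": 0, "wx": 0, "wy": 0, "wz": 20}, {"fingers": -1, "x": 0, "y": 0, "z": 0, "wx": 0, "wy": 0, "wz": 20}, {"fingers": -1, "x": 0, "y": 0, "z": 0, "wx": 0, "wy": 0, "wz": 20}, {"fingers": -1, "x": 0, "y": 0, "z": 0, "wx": 0, "wy": 0, "wz": 20}, {"fingers": -1, "x": 0, "y": 0, "z": 0, "wx": 0, "wy": 0, "wz": 20}, {"fingers": -1, "x": 0, "y": 0, "z": 0, "wx": 0, "wy": 0, "wz": 20}]' --grip_force 20

```text
time: 8.33
ee_pos: [0.6467, -0.1049, 0.1753]
tcp_rot: [180.0, 0.0, 148.7]
wrist_force: [3.8, 2.1, 0.7]
opening: 0.0227
```

Run:
```python
from mv import *
st()
```

```text
t 8.33 pos [ 0.6467 -0.1049  0.1753] rot [1.7998e+02 2.0000e-02 1.4865e+02] F [3.8 2.1 0.7] M [ 0.56 -0.71 -0.14] op 0.0227 q [-9. 19. 19. 90.  0. 22.]
```

Emit:
play_rows --targets '[{"fingers": -0.3, "x": 0, "y": 0, "z": 0, "wx": 0, "wy": 0, "wz": 0}, {"fingers": -0.3, "x": 0, "y": 0, "z": 0, "wx": 0, "wy": 0, "wz": 0}, {"fingers": -0.3, "x": 0, "y": 0, "z": 0, "wx": 0, "wy": 0, "wz": -7}, {"fingers": -0.3, "x": 0, "y": 0, "z": 0, "wx": 0, "wy": 0, "wz": -14}, {"fingers": -0.3, "x": 0, "y": 0, "z": 0, "wx": 0, "wy": 0, "wz": -21}, {"fingers": -0.3, "x": 0, "y": 0, "z": 0, "wx": 0, "wy": 0, "wz": -28}, {"fingers": -0.3, "x": 0, "y": 0, "z": 0, "wx": 0, "wy": 0, "wz": -35}, {"fingers": -0.3, "x": 0, "y": 0, "z": 0, "wx": 0, "wy": 0, "wz": -44}, {"fingers": -1, "x": 0, "y": 0, "z": 0, "wx": 0, "wy": 0, "wz": -44}, {"fingers": -1, "x": 0, "y": 0, "z": 0, "wx": 0, "wy": 0, "wz": -44}, {"fingers": -1, "x": 0, "y": 0, "z": 0, "wx": 0, "wy": 0, "wz": -44}, {"fingers": -1, "x": 0, "y": 0, "z": 0, "wx": 0, "wy": 0, "wz": -44}, {"fingers": -1, "x": 0, "y": 0, "z": 0, "wx": 0, "wy": 0, "wz": -44}]' --grip_force 20

```text
time: 9.42
ee_pos: [0.6458, -0.1036, 0.1754]
tcp_rot: [179.8, -0.0, -167.3]
wrist_force: [-3.0, 7.6, 3.0]
opening: 0.0196
```

Run:
```python
from mv import *
st()
```

```text
t 9.42 pos [ 0.6458 -0.1036  0.1754] rot [ 1.7985e+02 -4.0000e-02 -1.6733e+02] F [-3.   7.6  3. ] M [1.7  0.44 0.14] op 0.0196 q [ -9.  19.  19.  90.   0. -22.]
```

Emit:
play_rows --targets '[{"fingers": -0.3, "x": 0, "y": 0, "z": 0, "wx": 0, "wy": 0, "wz": 0}, {"fingers": -0.3, "x": 0, "y": 0, "z": 0, "wx": 0, "wy": 0, "wz": 0}, {"fingers": -0.3, "x": 0, "y": 0, "z": 0, "wx": 0, "wy": 0, "wz": -6}, {"fingers": -0.3, "x": 0, "y": 0, "z": 0, "wx": 0, "wy": 0, "wz": -6}, {"fingers": -1, "x": 0, "y": 0, "z": 0, "wx": 0, "wy": 0, "wz": -6}, {"fingers": -1, "x": 0, "y": 0, "z": 0, "wx": 0, "wy": 0, "wz": -6}, {"fingers": -1, "x": 0, "y": 0, "z": 0, "wx": 0, "wy": 0, "wz": -6}, {"fingers": -1, "x": 0, "y": 0, "z": 0, "wx": 0, "wy": 0, "wz": -6}, {"fingers": -1, "x": 0, "y": 0, "z": 0, "wx": 0, "wy": 0, "wz": -6}]' --grip_force 20

```text
time: 10.17
ee_pos: [0.6459, -0.1038, 0.1754]
tcp_rot: [179.9, -0.0, -161.6]
wrist_force: [-4.0, 6.8, 2.3]
opening: 0.0199
```

Run:
```python
from mv import *
st()
```

```text
t 10.17 pos [ 0.6459 -0.1038  0.1754] rot [ 1.7986e+02 -2.0000e-02 -1.6156e+02] F [-4.   6.8  2.3] M [1.37 0.72 0.01] op 0.0199 q [ -9.  19.  19.  90.   0. -28.]
```

Emit:
play_rows --targets '[{"fingers": -1, "x": 0, "y": 0, "z": 0, "wx": 0, "wy": 0, "wz": 4}, {"fingers": -1, "x": 0, "y": 0, "z": 0, "wx": 0, "wy": 0, "wz": 4}, {"fingers": -1, "x": 0, "y": 0, "z": 0, "wx": 0, "wy": 0, "wz": 4}]' --grip_force 80

```text
time: 10.42
ee_pos: [0.6459, -0.1037, 0.1757]
tcp_rot: [179.9, -0.0, -165.6]
wrist_force: [-3.6, 7.5, 3.8]
opening: 0.0179
```

Run:
```python
from mv import *
st()
```

```text
t 10.42 pos [ 0.6459 -0.1037  0.1757] rot [ 1.7986e+02 -1.0000e-02 -1.6558e+02] F [-3.6  7.5  3.8] M [ 1.5   0.79 -0.1 ] op 0.0179 q [ -9.  19.  19.  90.   0. -24.]
```

Emit:
play_rows --targets '[{"fingers": -0.3, "x": 0, "y": 0, "z": 0, "wx": 0, "wy": 0, "wz": 0}, {"fingers": -0.3, "x": 0, "y": 0, "z": 0, "wx": 0, "wy": 0, "wz": 0}, {"fingers": -1, "x": 0, "y": 0, "z": 0, "wx": 0, "wy": 0, "wz": 0}, {"fingers": -1, "x": 0, "y": 0, "z": 0, "wx": 0, "wy": 0, "wz": 0}, {"fingers": -1, "x": 0, "y": 0, "z": 0, "wx": 0, "wy": 0, "wz": 0}, {"fingers": -1, "x": 0, "y": 0, "z": 0, "wx": 0, "wy": 0, "wz": 0}]' --grip_force 20

```text
time: 10.92
ee_pos: [0.6461, -0.1037, 0.1755]
tcp_rot: [179.8, 0.0, -165.4]
wrist_force: [-3.5, 7.9, 3.1]
opening: 0.0195
```

Run:
```python
from mv import *
st()
```

```text
t 10.92 pos [ 0.6461 -0.1037  0.1755] rot [ 179.85    0.   -165.45] F [-3.5  7.9  3.1] M [ 1.72  0.65 -0.11] op 0.0195 q [ -9.  19.  19.  90.   0. -24.]
```

Emit:
play_rows --targets '[{"fingers": -1, "x": 0, "y": 0, "z": 0, "wx": 0, "wy": 0, "wz": 0}, {"fingers": -1, "x": 0, "y": 0, "z": 0, "wx": 0, "wy": 0, "wz": -7}, {"fingers": -1, "x": 0, "y": 0, "z": 0, "wx": 0, "wy": 0, "wz": -14}, {"fingers": -1, "x": 0, "y": 0, "z": 0, "wx": 0, "wy": 0, "wz": -21}, {"fingers": -1, "x": 0, "y": 0, "z": 0, "wx": 0, "wy": 0, "wz": -28}, {"fingers": -1, "x": 0, "y": 0, "z": 0, "wx": 0, "wy": 0, "wz": -35}, {"fingers": -1, "x": 0, "y": 0, "z": 0, "wx": 0, "wy": 0, "wz": -42}, {"fingers": -1, "x": 0, "y": 0, "z": 0, "wx": 0, "wy": 0, "wz": -49}, {"fingers": -1, "x": 0, "y": 0, "z": 0, "wx": 0, "wy": 0, "wz": -56}, {"fingers": -1, "x": 0, "y": 0, "z": 0, "wx": 0, "wy": 0, "wz": -63}, {"fingers": -1, "x": 0, "y": 0, "z": 0, "wx": 0, "wy": 0, "wz": -70}, {"fingers": -1, "x": 0, "y": 0, "z": 0, "wx": 0, "wy": 0, "wz": -77}, {"fingers": -1, "x": 0, "y": 0, "z": 0, "wx": 0, "wy": 0, "wz": -84}, {"fingers": -1, "x": 0, "y": 0, "z": 0, "wx": 0, "wy": 0, "wz": -90}, {"fingers": -1, "x": 0, "y": 0, "z": 0, "wx": 0, "wy": 0, "wz": -94.1}, {"fingers": -1, "x": 0, "y": 0, "z": 0, "wx": 0, "wy": 0, "wz": -94.1}, {"fingers": -1, "x": 0, "y": 0, "z": 0, "wx": 0, "wy": 0, "wz": -94.1}, {"fingers": -1, "x": 0, "y": 0, "z": 0, "wx": 0, "wy": 0, "wz": -94.1}]' --grip_force 80

```text
time: 12.42
ee_pos: [0.6456, -0.1062, 0.1758]
tcp_rot: [179.9, -0.1, -71.4]
wrist_force: [-5.1, -2.7, 3.5]
opening: 0.0178
```

Run:
```python
from mv import *
st()
```

```text
t 12.42 pos [ 0.6456 -0.1062  0.1758] rot [ 1.799e+02 -8.000e-02 -7.144e+01] F [-5.1 -2.7  3.5] M [-0.65  1.22  0.05] op 0.0178 q [  -9.   19.   19.   90.   -0. -118.]
```

Emit:
play_rows --targets '[{"fingers": -0.3, "x": 0, "y": 0, "z": 0, "wx": 0, "wy": 0, "wz": 0}, {"fingers": -0.3, "x": 0, "y": 0, "z": 0, "wx": 0, "wy": 0, "wz": 0}, {"fingers": -1, "x": 0, "y": 0, "z": 0, "wx": 0, "wy": 0, "wz": 0}, {"fingers": -1, "x": 0, "y": 0, "z": 0, "wx": 0, "wy": 0, "wz": 0}, {"fingers": -1, "x": 0, "y": 0, "z": 0, "wx": 0, "wy": 0, "wz": 0}, {"fingers": -1, "x": 0, "y": 0, "z": 0, "wx": 0, "wy": 0, "wz": 0}]' --grip_force 20

```text
time: 12.92
ee_pos: [0.6454, -0.1056, 0.1755]
tcp_rot: [179.9, -0.0, -71.4]
wrist_force: [-6.4, -3.2, 3.6]
opening: 0.0197
```

Run:
```python
from mv import *
st()
```

```text
t 12.92 pos [ 0.6454 -0.1056  0.1755] rot [ 1.7987e+02 -2.0000e-02 -7.1380e+01] F [-6.4 -3.2  3.6] M [-0.56  1.55 -0.07] op 0.0197 q [  -9.   19.   19.   90.   -0. -118.]
```

Run:
```python
from mv import *
go(.5013,.2884,.12,208,[.647,-.1055,.175,288.6])
```

```text
x -0.4198 y 0.0125 z 0.0550 wz 80.60 | t 12.92
```

Emit:
play_rows --targets '[{"fingers": -0.2, "x": 0, "y": 0, "z": 0, "wx": 0, "wy": 0, "wz": 0}, {"fingers": -0.2, "x": 0, "y": 0, "z": 0, "wx": 0, "wy": 0, "wz": 0}, {"fingers": -0.2, "x": 0, "y": 0, "z": -0.04, "wx": 0, "wy": 0, "wz": 0}, {"fingers": -0.2, "x": 0, "y": 0, "z": -0.07, "wx": 0, "wy": 0, "wz": 0}, {"fingers": -0.2, "x": -0.4198, "y": 0.0125, "z": -0.07, "wx": 0, "wy": 0, "wz": 80.6}, {"fingers": -0.2, "x": -0.4198, "y": 0.0125, "z": -0.07, "wx": 0, "wy": 0, "wz": 80.6}, {"fingers": -0.2, "x": -0.4198, "y": 0.0125, "z": -0.07, "wx": 0, "wy": 0, "wz": 80.6}, {"fingers": -0.2, "x": -0.4198, "y": 0.0125, "z": -0.07, "wx": 0, "wy": 0, "wz": 80.6}, {"fingers": -0.2, "x": -0.4198, "y": 0.0125, "z": -0.07, "wx": 0, "wy": 0, "wz": 80.6}, {"fingers": -0.2, "x": -0.4198, "y": 0.0125, "z": -0.07, "wx": 0, "wy": 0, "wz": 80.6}, {"fingers": -0.2, "x": -0.4198, "y": 0.0125, "z": -0.07, "wx": 0, "wy": 0, "wz": 80.6}, {"fingers": -0.2, "x": -0.4198, "y": 0.0125, "z": -0.07, "wx": 0, "wy": 0, "wz": 80.6}, {"fingers": -0.2, "x": -0.4198, "y": 0.0125, "z": -0.04, "wx": 0, "wy": 0, "wz": 80.6}, {"fingers": -0.2, "x": -0.4198, "y": 0.0125, "z": 0.0, "wx": 0, "wy": 0, "wz": 80.6}, {"fingers": -0.2, "x": -0.4198, "y": 0.0125, "z": 0.04, "wx": 0, "wy": 0, "wz": 80.6}, {"fingers": -0.2, "x": -0.4198, "y": 0.0125, "z": 0.055, "wx": 0, "wy": 0, "wz": 80.6}, {"fingers": -0.2, "x": -0.4198, "y": 0.0125, "z": 0.055, "wx": 0, "wy": 0, "wz": 80.6}]' --grip_force 20

```text
time: 14.33
ee_pos: [0.4969, 0.2895, 0.1138]
tcp_rot: [180.0, -0.4, -152.0]
wrist_force: [-0.2, -0.0, -0.3]
opening: 0.0347
```

Run:
```python
from mv import *
from col import *
st()
go(.5013,.2884,.027,208,[.5013,.2884,.12,208])
for n,w in(("side",(255,270,325,340)),("top",(160,225,220,285))):
    p,d=bot.camera(n);np.savez(n+"1.npz",p=p,d=d)
    colov(n,p,(.4695,.2715),28,0,w,f"pics/{n}.png",390/(w[2]-w[0]),1.8)
A=[cv2.resize(cv2.imread(f"pics/{n}.png"),(390,390)) for n in("side","top")]
a=np.load("top1.npz")["p"];b=np.load("side1.npz")["p"]
A+=[cv2.convertScaleAbs(cv2.resize(a[168:198,310:340],(390,390),interpolation=cv2.INTER_CUBIC),alpha=2),cv2.convertScaleAbs(cv2.resize(b[145:181,262:298],(390,390),interpolation=cv2.INTER_CUBIC),alpha=2)]
cv2.imwrite("pics/s2.png",cv2.resize(np.vstack([np.hstack(A[:2]),np.hstack(A[2:])]),(600,600)))
```

```text
t 14.33 pos [0.4969 0.2895 0.1138] rot [ 179.98   -0.44 -151.99] F [-0.2 -0.  -0.3] M [-0.01  0.04  0.04] op 0.0347 q [30.  8. -1. 82.  0.  2.]
x 0.0000 y 0.0000 z 0.0930 wz 0.00 | t 14.33
```

View pics/s2.png

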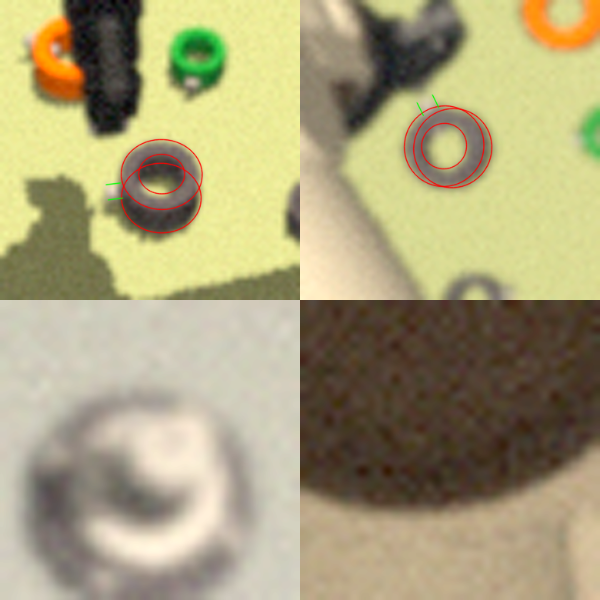

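Emit:
play_rows --targets '[{"fingers": -0.2, "x": 0, "y": 0, "z": 0, "wx": 0, "wy": 0, "wz": 0}, {"fingers": -0.2, "x": 0, "y": 0, "z": 0, "wx": 0, "wy": 0, "wz": 0}]'

```text
time: 14.6
ee_pos: [0.5018, 0.2885, 0.1233]
tcp_rot: [-180.0, 0.2, -151.9]
wrist_force: [1.0, 0.4, 0.3]
opening: 0.0342
```

Run:
```python
from mv import *
st()
```

```text
t 14.60 pos [0.5018 0.2885 0.1233] rot [-180.      0.23 -151.87] F [1.  0.4 0.3] M [-0.05 -0.    0.  ] op 0.0342 q [30.  8.  0. 82. -0.  2.]
```

Descend beside the screw head and close on it to square the collar.

Emit:
play_rows --targets '[{"fingers": -0.2, "x": 0, "y": 0, "z": 0.03, "wx": 0, "wy": 0, "wz": 0}, {"fingers": -0.2, "x": 0, "y": 0, "z": 0.06, "wx": 0, "wy": 0, "wz": 0}, {"fingers": -0.2, "x": 0, "y": 0, "z": 0.08, "wx": 0, "wy": 0, "wz": 0}, {"fingers": -0.2, "x": 0, "y": 0, "z": 0.092, "wx": 0, "wy": 0, "wz": 0}, {"fingers": -0.2, "x": 0, "y": 0, "z": 0.092, "wx": 0, "wy": 0, "wz": 0}, {"fingers": -0.5, "x": 0, "y": 0, "z": 0.092, "wx": 0, "wy": 0, "wz": 0}, {"fingers": -0.7, "x": 0, "y": 0, "z": 0.092, "wx": 0, "wy": 0, "wz": 0}, {"fingers": -1, "x": 0, "y": 0, "z": 0.092, "wx": 0, "wy": 0, "wz": 0}, {"fingers": -1, "x": 0, "y": 0, "z": 0.092, "wx": 0, "wy": 0, "wz": 0}, {"fingers": -1, "x": 0, "y": 0, "z": 0.092, "wx": 0, "wy": 0, "wz": 0}]' --grip_force 20

```text
time: 15.43
ee_pos: [0.5006, 0.2889, 0.0293]
tcp_rot: [180.0, 0.1, -151.9]
wrist_force: [-0.3, -0.4, 0.3]
opening: 0.0001
```

Run:
```python
from mv import *
st()
```

```text
t 15.43 pos [0.5006 0.2889 0.0293] rot [ 1.8000e+02  8.0000e-02 -1.5191e+02] F [-0.3 -0.4  0.3] M [ 0.01 -0.01  0.  ] op 0.0001 q [30. 10. -8. 72. -0.  2.]
```

Run:
```python
from col import *
A=[]
for n,w in(("side",(255,280,315,340)),("top",(160,225,220,285))):
    p,d=bot.camera(n)
    colov(n,p,(.4695,.2715),28,0,w,f"pics/{n}.png",390/(w[2]-w[0]),1.8);A.append(cv2.resize(cv2.imread(f"pics/{n}.png"),(390,390)))
cv2.imwrite("pics/s3.png",np.hstack(A))
```

```text
(no output)
```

View pics/s3.png

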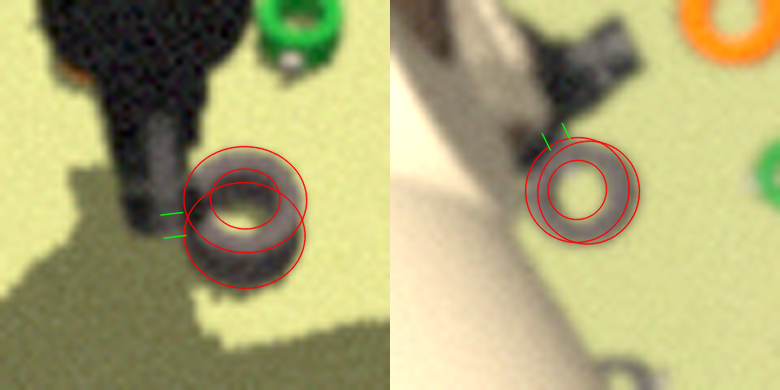

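Emit:
play_rows --targets '[{"fingers": -0.2, "x": 0, "y": 0, "z": 0, "wx": 0, "wy": 0, "wz": 0}, {"fingers": -0.2, "x": 0, "y": 0, "z": 0, "wx": 0, "wy": 0, "wz": 0}, {"fingers": -0.2, "x": 0, "y": 0, "z": 0, "wx": 0, "wy": 0, "wz": 0}, {"fingers": -0.2, "x": 0, "y": 0, "z": 0.012, "wx": 0, "wy": 0, "wz": 0}, {"fingers": -0.2, "x": 0, "y": 0, "z": 0.012, "wx": 0, "wy": 0, "wz": 0}, {"fingers": -0.5, "x": 0, "y": 0, "z": 0.012, "wx": 0, "wy": 0, "wz": 0}, {"fingers": -0.7, "x": 0, "y": 0, "z": 0.012, "wx": 0, "wy": 0, "wz": 0}, {"fingers": -1, "x": 0, "y": 0, "z": 0.012, "wx": 0, "wy": 0, "wz": 0}, {"fingers": -1, "x": 0, "y": 0, "z": 0.012, "wx": 0, "wy": 0, "wz": 0}, {"fingers": -1, "x": 0, "y": 0, "z": 0.012, "wx": 0, "wy": 0, "wz": 0}]' --grip_force 20

```text
time: 16.37
ee_pos: [0.5001, 0.2886, 0.0163]
tcp_rot: [180.0, -0.0, -151.9]
wrist_force: [-1.3, -0.1, -1.1]
opening: 0.0082
```

Run:
```python
from mv import *
from col import *
st()
A=[]
for n,w in(("side",(255,280,315,340)),("top",(160,225,220,285))):
    p,d=bot.camera(n)
    colov(n,p,(.4695,.2715),28,0,w,f"pics/{n}.png",390/(w[2]-w[0]),1.8);A.append(cv2.resize(cv2.imread(f"pics/{n}.png"),(390,390)))
cv2.imwrite("pics/s4.png",np.hstack(A))
```

```text
t 16.37 pos [0.5001 0.2886 0.0163] rot [ 1.8000e+02 -1.0000e-02 -1.5192e+02] F [-1.3 -0.1 -1.1] M [-0.06  0.13 -0.01] op 0.0082 q [30. 10. -9. 71.  0.  2.]
```

View pics/s4.png

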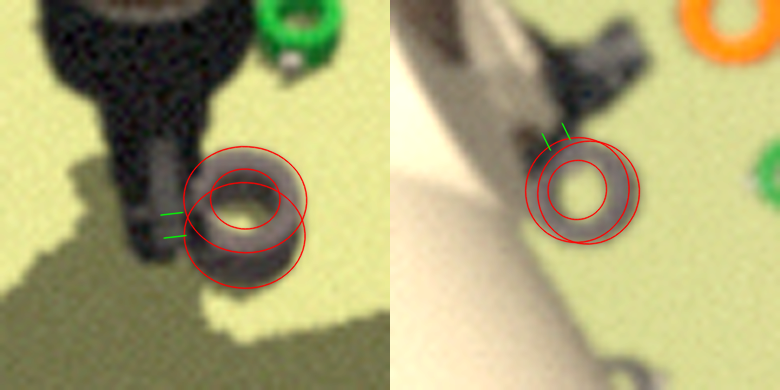

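Emit:
play_rows --targets '[{"fingers": -0.2, "x": 0, "y": 0, "z": 0, "wx": 0, "wy": 0, "wz": 0}, {"fingers": -0.2, "x": 0, "y": 0, "z": 0, "wx": 0, "wy": 0, "wz": 0}, {"fingers": -0.2, "x": 0, "y": 0, "z": -0.035, "wx": 0, "wy": 0, "wz": 0}, {"fingers": 0.4, "x": 0, "y": 0, "z": -0.045, "wx": 0, "wy": 0, "wz": 0}, {"fingers": 0.4, "x": 0.036, "y": 0, "z": -0.045, "wx": 0, "wy": 0, "wz": 0}, {"fingers": 0.4, "x": 0.036, "y": 0, "z": -0.045, "wx": 0, "wy": 0, "wz": 0}, {"fingers": 0.4, "x": 0.036, "y": 0, "z": -0.045, "wx": 0, "wy": 0, "wz": 0}]' --grip_force 20

```text
time: 17.05
ee_pos: [0.4676, 0.2713, 0.0615]
tcp_rot: [180.0, 0.0, -151.9]
wrist_force: [-0.4, -0.3, -0.5]
opening: 0.0597
```

Run:
```python
from mv import *
from col import *
st()
A=[]
for n,w in(("side",(255,280,315,340)),("top",(160,225,220,285))):
    p,d=bot.camera(n);np.savez(n+"2.npz",p=p,d=d)
    colov(n,p,(.4695,.2715),28,0,w,f"pics/{n}.png",390/(w[2]-w[0]),1.8);A.append(cv2.resize(cv2.imread(f"pics/{n}.png"),(390,390)))
cv2.imwrite("pics/s5.png",np.hstack(A))
```

```text
t 17.05 pos [0.4676 0.2713 0.0615] rot [ 1.8000e+02  2.0000e-02 -1.5192e+02] F [-0.4 -0.3 -0.5] M [-0.01 -0.03  0.02] op 0.0597 q [ 30.   4. -11.  75.  -0.   2.]
```

View pics/s5.png

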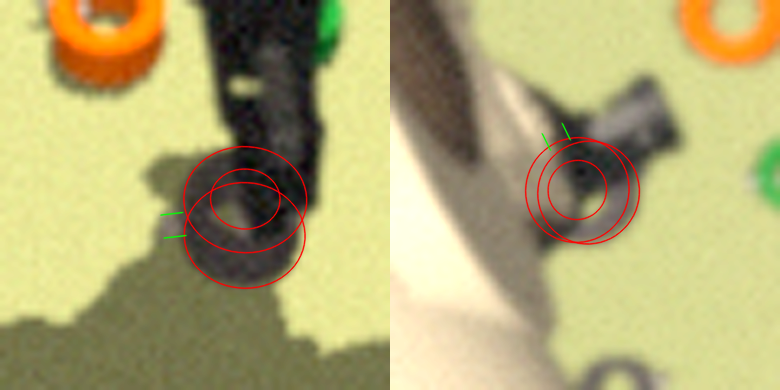

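Emit:
play_rows --targets '[{"fingers": 0.4, "x": -0.001, "y": 0, "z": 0.03, "wx": 0, "wy": 0, "wz": 0}, {"fingers": 0.4, "x": -0.001, "y": 0, "z": 0.045, "wx": 0, "wy": 0, "wz": 0}, {"fingers": 0.4, "x": -0.001, "y": 0, "z": 0.049, "wx": 0, "wy": 0, "wz": 0}, {"fingers": 0.2, "x": -0.001, "y": 0, "z": 0.049, "wx": 0, "wy": 0, "wz": 0}, {"fingers": 0.1, "x": -0.001, "y": 0, "z": 0.049, "wx": 0, "wy": 0, "wz": 0}, {"fingers": -1, "x": -0.001, "y": 0, "z": 0.049, "wx": 0, "wy": 0, "wz": 0}, {"fingers": -1, "x": -0.001, "y": 0, "z": 0.049, "wx": 0, "wy": 0, "wz": 0}, {"fingers": -1, "x": -0.001, "y": 0, "z": 0.049, "wx": 0, "wy": 0, "wz": 0}]' --grip_force 50

```text
time: 17.82
ee_pos: [0.4701, 0.2727, 0.0136]
tcp_rot: [180.0, 0.1, -151.9]
wrist_force: [-0.2, -0.0, 4.2]
opening: 0.0437
```

Run:
```python
from mv import *
st()
```

```text
t 17.82 pos [0.4701 0.2727 0.0136] rot [ 1.8000e+02  1.3000e-01 -1.5192e+02] F [-0.2 -0.   4.2] M [ 0.03 -0.06 -0.01] op 0.0437 q [ 30.   6. -14.  70.  -0.   2.]
```

Run:
```python
from mv import *
go(.648,-.1057,.24,198.6,[.4704,.2720,.012,208.05])
```

```text
x 0.0209 y -0.4168 z -0.2280 wz 9.45 | t 17.82
```

Emit:
play_rows --targets '[{"fingers": -1, "x": 0, "y": 0, "z": -0.03, "wx": 0, "wy": 0, "wz": 0}, {"fingers": -1, "x": 0, "y": 0, "z": -0.065, "wx": 0, "wy": 0, "wz": 0}, {"fingers": -1, "x": 0, "y": 0, "z": -0.1, "wx": 0, "wy": 0, "wz": 0}, {"fingers": -1, "x": 0, "y": 0, "z": -0.135, "wx": 0, "wy": 0, "wz": 0}, {"fingers": -1, "x": 0, "y": 0, "z": -0.17, "wx": 0, "wy": 0, "wz": 0}, {"fingers": -1, "x": 0, "y": 0, "z": -0.205, "wx": 0, "wy": 0, "wz": 0}, {"fingers": -1, "x": 0, "y": 0, "z": -0.228, "wx": 0, "wy": 0, "wz": 0}, {"fingers": -1, "x": 0, "y": 0, "z": -0.228, "wx": 0, "wy": 0, "wz": 0}]' --grip_force 50

```text
time: 18.48
ee_pos: [0.4704, 0.2729, 0.2461]
tcp_rot: [180.0, 0.5, -151.9]
wrist_force: [-0.0, 0.4, -1.7]
opening: 0.0435
```

Run:
```python
from mv import *
st()
```

```text
t 18.48 pos [0.4704 0.2729 0.2461] rot [ 179.99    0.45 -151.92] F [-0.   0.4 -1.7] M [ 0.02 -0.1   0.03] op 0.0435 q [30.  4.  9. 95. -0.  2.]
```

Emit:
play_rows --targets '[{"fingers": -1, "x": 0.002, "y": -0.03, "z": 0, "wx": 0, "wy": 0, "wz": 1}, {"fingers": -1, "x": 0.004, "y": -0.065, "z": 0, "wx": 0, "wy": 0, "wz": 2}, {"fingers": -1, "x": 0.006, "y": -0.1, "z": 0, "wx": 0, "wy": 0, "wz": 3}, {"fingers": -1, "x": 0.008, "y": -0.135, "z": 0, "wx": 0, "wy": 0, "wz": 4}, {"fingers": -1, "x": 0.01, "y": -0.17, "z": 0, "wx": 0, "wy": 0, "wz": 5}, {"fingers": -1, "x": 0.012, "y": -0.205, "z": 0, "wx": 0, "wy": 0, "wz": 6}, {"fingers": -1, "x": 0.014, "y": -0.24, "z": 0, "wx": 0, "wy": 0, "wz": 7}, {"fingers": -1, "x": 0.016, "y": -0.275, "z": 0, "wx": 0, "wy": 0, "wz": 8}, {"fingers": -1, "x": 0.018, "y": -0.31, "z": 0, "wx": 0, "wy": 0, "wz": 9}, {"fingers": -1, "x": 0.0209, "y": -0.345, "z": 0, "wx": 0, "wy": 0, "wz": 9.45}, {"fingers": -1, "x": 0.0209, "y": -0.375, "z": 0, "wx": 0, "wy": 0, "wz": 9.45}, {"fingers": -1, "x": 0.0209, "y": -0.4, "z": 0, "wx": 0, "wy": 0, "wz": 9.45}, {"fingers": -1, "x": 0.0209, "y": -0.4168, "z": 0, "wx": 0, "wy": 0, "wz": 9.45}, {"fingers": -1, "x": 0.0209, "y": -0.4168, "z": 0, "wx": 0, "wy": 0, "wz": 9.45}, {"fingers": -1, "x": 0.0209, "y": -0.4168, "z": 0, "wx": 0, "wy": 0, "wz": 9.45}]' --grip_force 50

```text
time: 19.73
ee_pos: [0.6469, -0.1061, 0.2386]
tcp_rot: [179.9, -0.1, -161.4]
wrist_force: [-0.4, 0.8, -1.6]
opening: 0.0442
```

Run:
```python
from mv import *
from col import *
st()
o=bot.get_obs();e=o["ee_pos"]
A=[]
for n,w in(("side",(255,115,305,165)),("top",(295,140,345,190))):
    p,d=bot.camera(n);np.savez(n+"3.npz",p=p,d=d)
    colov(n,p,e[:2],18.6,e[2]-.0136,w,f"pics/{n}.png",390/(w[2]-w[0]),1.8);A.append(cv2.resize(cv2.imread(f"pics/{n}.png"),(390,390)))
cv2.imwrite("pics/s6.png",np.hstack(A))
```

```text
t 19.73 pos [ 0.6469 -0.1061  0.2386] rot [ 1.7993e+02 -1.1000e-01 -1.6145e+02] F [-0.4  0.8 -1.6] M [ 0.   -0.02  0.03] op 0.0442 q [ -9.  20.  28.  98.   0. -28.]
```

View pics/s6.png

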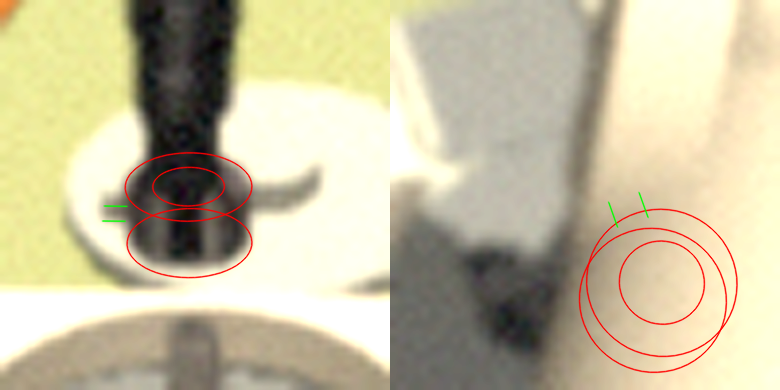

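Run:
```python
from col import *
for z in(.185,.17): print((proj("side",[[.648,-.1057,z],[.646,-.1057,z]])-[255,115])*7.8)
p=np.load("side3.npz")["p"]
g=p[:,:,:].mean(2)
for r in(156,158,160,162): print(r,g[r,272:290].round(0))
for r in(137,140,143,146): print(r,g[r,262:294].round(0))
print((np.array([272,289])-255)*7.8)
```

```text
[[184.05982781 328.65416217]
 [189.00826646 329.7046279 ]]
[[184.61845603 361.32619108]
 [189.52416979 362.38195048]]
156 [94. 96. 93. 94. 83. 74. 63. 59. 64. 71. 81. 91. 92. 95. 90. 92. 91. 98.]
158 [94. 95. 94. 90. 78. 67. 63. 63. 65. 65. 67. 85. 89. 93. 92. 93. 91. 93.]
160 [91. 90. 92. 92. 78. 66. 65. 66. 68. 67. 62. 78. 92. 91. 94. 94. 91. 91.]
162 [88. 84. 81. 77. 69. 65. 61. 63. 62. 63. 59. 68. 75. 85. 84. 74. 70. 72.]
137 [119. 127. 140. 148. 145. 146. 146. 142. 133. 100.  61.  26.  20.  15.
  17.  23.  22.  21.  20.  15.  16.  44.  60.  73. 104. 132. 146. 143.
 145. 141. 133. 123.]
140 [115. 120. 134. 146. 147. 135. 105.  95.  73.  47.  24.  33.  41.  42.
  33.   8.  15.  18.  16.  45.  45.  32.  33.  45.  47.  71.  76.  78.
  83.  78.  79.  82.]
143 [112.  94. 107. 131. 145. 140. 125. 115.  97.  64.  33.  37.  44.  51.
  37.  13.  12.  16.  29.  53.  50.  36.  30.  30.  60. 118. 143. 148.
 147. 145. 146. 149.]
146 [115. 115. 103.  85.  93. 119. 140. 146. 142. 107.  58.  40.  43.  50.
  35.  24.  17.  10.  21.  54.  58.  41.  33.  45.  85. 131. 146. 145.
 146. 149. 147. 146.]
[132.6 265.2]
```

Emit:
play_rows --targets '[{"fingers": -1, "x": 0, "y": 0, "z": 0.02, "wx": 0, "wy": 0, "wz": 0}, {"fingers": -1, "x": 0, "y": 0, "z": 0.035, "wx": 0, "wy": 0, "wz": 0}, {"fingers": -1, "x": 0, "y": 0, "z": 0.04, "wx": 0, "wy": 0, "wz": 0}, {"fingers": -1, "x": 0, "y": 0, "z": 0.043, "wx": 0, "wy": 0, "wz": 0}, {"fingers": -1, "x": 0, "y": 0, "z": 0.046, "wx": 0, "wy": 0, "wz": 0}, {"fingers": -1, "x": 0, "y": 0, "z": 0.048, "wx": 0, "wy": 0, "wz": 0}, {"fingers": -1, "x": 0, "y": 0, "z": 0.049, "wx": 0, "wy": 0, "wz": 0}, {"fingers": -1, "x": 0, "y": 0, "z": 0.049, "wx": 0, "wy": 0, "wz": 0}]' --grip_force 50

```text
time: 20.5
ee_pos: [0.6472, -0.1053, 0.1917]
tcp_rot: [-180.0, 0.0, -161.4]
wrist_force: [0.2, 0.3, -3.7]
opening: 0.0437
```

Run:
```python
from mv import *
st()
```

```text
t 20.50 pos [ 0.6472 -0.1053  0.1917] rot [-1.7998e+02  3.0000e-02 -1.6136e+02] F [ 0.2  0.3 -3.7] M [-0.03 -0.03  0.05] op 0.0437 q [ -9.  19.  21.  92.   0. -28.]
```

Emit:
play_rows --targets '[{"fingers": -1, "x": 0, "y": 0, "z": 0.0015, "wx": 0, "wy": 0, "wz": 0}, {"fingers": -1, "x": 0, "y": 0, "z": 0.003, "wx": 0, "wy": 0, "wz": 0}, {"fingers": -1, "x": 0, "y": 0, "z": 0.0045, "wx": 0, "wy": 0, "wz": 0}, {"fingers": -1, "x": 0, "y": 0, "z": 0.006, "wx": 0, "wy": 0, "wz": 0}, {"fingers": -1, "x": 0, "y": 0, "z": 0.0075, "wx": 0, "wy": 0, "wz": 0}, {"fingers": -1, "x": 0, "y": 0, "z": 0.0075, "wx": 0, "wy": 0, "wz": 0}, {"fingers": -1, "x": 0, "y": 0, "z": 0.0075, "wx": 0, "wy": 0, "wz": 0}]' --grip_force 50

```text
time: 21.08
ee_pos: [0.647, -0.1054, 0.1837]
tcp_rot: [180.0, -0.0, -161.4]
wrist_force: [0.7, -0.3, -2.2]
opening: 0.0439
```

Run:
```python
from mv import *
st()
```

```text
t 21.08 pos [ 0.647  -0.1054  0.1837] rot [ 1.7999e+02 -1.0000e-02 -1.6137e+02] F [ 0.7 -0.3 -2.2] M [-0.01 -0.03  0.02] op 0.0439 q [ -9.  19.  20.  91.   0. -28.]
```

Emit:
play_rows --targets '[{"fingers": -1, "x": 0, "y": 0, "z": 0.0015, "wx": 0, "wy": 0, "wz": 0}, {"fingers": -1, "x": 0, "y": 0, "z": 0.003, "wx": 0, "wy": 0, "wz": 0}, {"fingers": -1, "x": 0, "y": 0, "z": 0.0045, "wx": 0, "wy": 0, "wz": 0}, {"fingers": -1, "x": 0, "y": 0, "z": 0.006, "wx": 0, "wy": 0, "wz": 0}, {"fingers": -1, "x": 0, "y": 0, "z": 0.0075, "wx": 0, "wy": 0, "wz": 0}, {"fingers": -1, "x": 0, "y": 0, "z": 0.009, "wx": 0, "wy": 0, "wz": 0}, {"fingers": -1, "x": 0, "y": 0, "z": 0.009, "wx": 0, "wy": 0, "wz": 0}, {"fingers": -1, "x": 0, "y": 0, "z": 0.009, "wx": 0, "wy": 0, "wz": 0}, {"fingers": -1, "x": 0, "y": 0, "z": 0.009, "wx": 0, "wy": 0, "wz": 0}]' --grip_force 50

```text
time: 21.83
ee_pos: [0.6471, -0.1054, 0.1748]
tcp_rot: [-180.0, 0.0, -161.4]
wrist_force: [-0.0, -0.8, -2.7]
opening: 0.0433
```

Run:
```python
from mv import *
from col import *
st()
A=[]
zs=[]
for n,w in(("side",(255,135,305,185)),("top",(300,160,350,210))):
    for i in range(1):
        p,d=bot.camera(n);st()
    np.savez(n+"4.npz",p=p,d=d)
    colov(n,p,(.647,-.1055),18.6,.161,w,f"pics/{n}.png",390/(w[2]-w[0]),1.8);A.append(cv2.resize(cv2.imread(f"pics/{n}.png"),(390,390)))
cv2.imwrite("pics/s7.png",np.hstack(A))
for i in range(4): bot.camera("side");st()
```

```text
t 21.83 pos [ 0.6471 -0.1054  0.1748] rot [-180.      0.   -161.37] F [-0.  -0.8 -2.7] M [ 0.01  0.03 -0.03] op 0.0433 q [ -9.  19.  19.  90.   0. -28.]
t 21.88 pos [ 0.6471 -0.1054  0.1749] rot [-1.8000e+02  1.0000e-02 -1.6137e+02] F [ 0.2  0.7 -3. ] M [0.01 0.04 0.01] op 0.0437 q [ -9.  19.  19.  90.   0. -28.]
t 21.93 pos [ 0.6471 -0.1054  0.1749] rot [-1.7999e+02  1.0000e-02 -1.6137e+02] F [-0.2  1.6 -2.1] M [-0.    0.02 -0.02] op 0.0439 q [ -9.  19.  19.  90.  -0. -28.]
t 21.98 pos [ 0.6471 -0.1054  0.1749] rot [-1.8000e+02  1.0000e-02 -1.6137e+02] F [-1.3 -0.3 -2.8] M [ 0.05 -0.05  0.03] op 0.0436 q [ -9.  19.  19.  90.   0. -28.]
t 22.03 pos [ 0.6471 -0.1054  0.1749] rot [-1.7999e+02  1.0000e-02 -1.6137e+02] F [-0.8 -0.  -2.3] M [-0.03  0.02 -0.04] op 0.0437 q [ -9.  19.  19.  90.  -0. -28.]
t 22.08 pos [ 0.6471 -0.1054  0.1749] rot [-1.8000e+02  1.0000e-02 -1.6137e+02] F [-0.3  0.6 -2.7] M [ 0.01 -0.02 -0.01] op 0.0436 q [ -9.  19.  19.  90.  -0. -28.]
t 22.13 pos [ 0.6471 -0.1054  0.1748] rot [-180.      0.   -161.37] F [-0.2 -0.4 -2.1] M [-0.01 -0.    0.04] op 0.0442 q [ -9.  19.  19.  90.  -0. -28.]
```

View pics/s7.png

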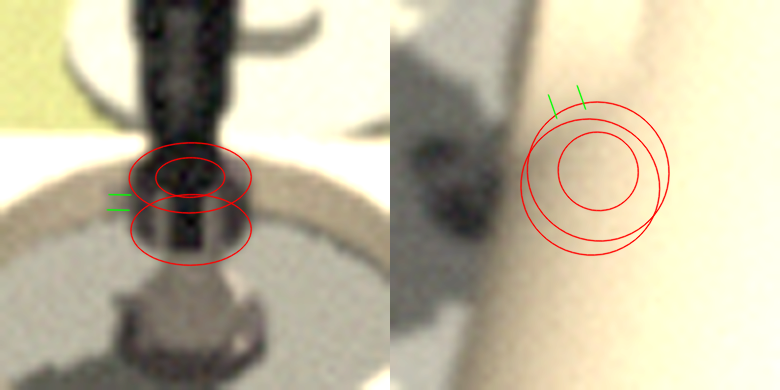

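Run:
```python
from col import *
A=[]
p=np.load("side4.npz")["p"]
for z0 in(.161,.164,.167):
    colov("side",p,(.647,-.1055),18.6,z0,(262,145,297,180),"pics/a.png",12,2.2);A.append(cv2.resize(cv2.imread("pics/a.png"),(390,390)))
A.append(cv2.convertScaleAbs(cv2.resize(p[145:180,262:297],(390,390),interpolation=cv2.INTER_CUBIC),alpha=2.2))
cv2.imwrite("pics/s8.png",cv2.resize(np.vstack([np.hstack(A[:2]),np.hstack(A[2:])]),(780,600)) if 0 else cv2.resize(np.vstack([np.hstack(A[:2]),np.hstack(A[2:])]),(600,600)))
for f in("side4","side3"):
    d=np.load(f+".npz")["d"];P,u,v=cloud("side",d)
    k=(np.hypot(P[:,0]-.647,P[:,1]+.1055)<.03)&(P[:,2]>.12)
    for r in range(135,182):
        kk=k&(v==r)
        if kk.sum(): print(f,r,kk.sum(),"z %.4f y %.4f"%(np.median(P[kk,2]),np.median(P[kk,1])))
```

```text
side4 135 7 z 0.2705 y -0.0931
side4 136 7 z 0.2688 y -0.0885
side4 137 7 z 0.2659 y -0.0876
side4 138 6 z 0.2630 y -0.0904
side4 139 6 z 0.2600 y -0.0861
side4 140 5 z 0.2585 y -0.0867
side4 141 3 z 0.2550 y -0.0884
side4 142 4 z 0.2518 y -0.0878
side4 143 6 z 0.2495 y -0.0845
side4 144 4 z 0.2473 y -0.0807
side4 145 3 z 0.2435 y -0.0874
side4 147 1 z 0.2343 y -0.0911
side4 148 3 z 0.2349 y -0.0846
side4 154 1 z 0.1850 y -0.1254
side4 155 4 z 0.1856 y -0.1151
side4 156 5 z 0.1861 y -0.1148
side4 157 6 z 0.1852 y -0.1119
side4 158 6 z 0.1864 y -0.1044
side4 159 10 z 0.1837 y -0.0988
side4 160 11 z 0.1846 y -0.0927
side4 161 12 z 0.1833 y -0.0913
side4 162 10 z 0.1792 y -0.0912
side4 163 10 z 0.1758 y -0.0878
side4 164 11 z 0.1735 y -0.0856
side4 165 10 z 0.1706 y -0.0846
side4 166 7 z 0.1676 y -0.0850
side4 167 4 z 0.1657 y -0.0849
side4 168 4 z 0.1664 y -0.0799
side4 169 8 z 0.1504 y -0.0947
side4 170 11 z 0.1454 y -0.0964
side4 171 13 z 0.1384 y -0.0978
side4 172 13 z 0.1358 y -0.0969
side4 173 14 z 0.1332 y -0.0969
side4 174 16 z 0.1306 y -0.0958
side4 175 14 z 0.1285 y -0.0947
si
[... 677 characters left out ...]
y -0.1023
side3 159 7 z 0.1859 y -0.0961
side3 160 7 z 0.1823 y -0.0953
side3 161 7 z 0.1792 y -0.0935
side3 162 7 z 0.1764 y -0.0942
side3 163 7 z 0.1733 y -0.0926
side3 164 7 z 0.1693 y -0.0930
side3 165 7 z 0.1658 y -0.0942
side3 166 7 z 0.1606 y -0.0938
side3 167 8 z 0.1573 y -0.0947
side3 168 8 z 0.1539 y -0.0938
side3 169 8 z 0.1487 y -0.0958
side3 170 11 z 0.1449 y -0.0955
side3 171 13 z 0.1401 y -0.0981
side3 172 13 z 0.1368 y -0.0973
side3 173 14 z 0.1323 y -0.0960
side3 174 14 z 0.1313 y -0.0940
side3 175 14 z 0.1297 y -0.0917
side3 176 13 z 0.1297 y -0.0865
side3 177 12 z 0.1263 y -0.0855
side3 178 10 z 0.1229 y -0.0858
side3 179 4 z 0.1217 y -0.0821
side3 180 1 z 0.1216 y -0.0777
```

View pics/s8.png

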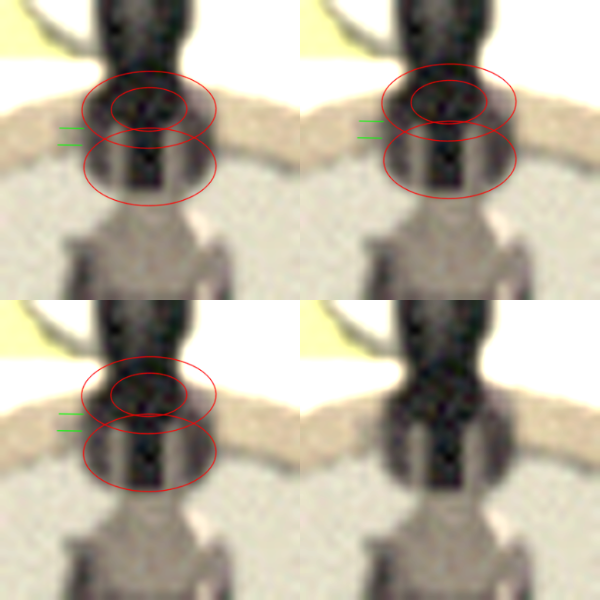

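Run:
```python
from col import *
def an(n,d,c,zlo,zhi,rmin,rmax):
    P,u,v=cloud(n,d);r=np.hypot(P[:,0]-c[0],P[:,1]-c[1]);k=(r<rmax)&(r>=rmin)&(P[:,2]>zlo)&(P[:,2]<zhi)
    return P[k]
K=[]
for i in range(6):
    p,d=bot.camera("side");Q=an("side",d,(.647,-.1055),.175,.195,0,.03);K.append(Q[Q[:,1]<-.1035])
K=np.vstack(K);print("now top half",len(K),np.median(K[:,2]),K[:,2].mean(),K[:,2].std())
print(np.percentile(K[:,2],[10,25,50,75,90]))
for f in("side0","side3"):
    d=np.load(f+".npz")["d"];Q=an("side",d,(.647,-.1055),.175,.195,0,.02);Q=Q[Q[:,1]<-.1005];print(f,"spindle",len(Q),np.median(Q[:,2]),Q[:,2].std())
d=np.load("side3.npz")["d"];Q=an("side",d,(.647,-.1055),.24,.26,0,.03);Q=Q[Q[:,1]<-.1035];print("hover top",len(Q),np.median(Q[:,2]))
for f in("side0",):
    d=np.load(f+".npz")["d"];Q=an("side",d,(.4695,.2715),.018,.03,0,.03);Q=Q[Q[:,1]<.2735];print("table collar top",len(Q),np.median(Q[:,2]))
print(bot.get_obs()["time"])
```

```text
now top half 119 0.1851633285667484 0.18460066384563714 0.002355085383946144
[0.18187502 0.18374747 0.18516333 0.1861193  0.18688096]
side0 spindle 18 0.18384465126472282 0.002362622177591663
side3 spindle 20 0.1842211720566858 0.002948086996554637
hover top 21 0.24827115574841907
table collar top 90 0.023847577908832462
22.4333
```

Emit:
play_rows --targets '[{"fingers": -1, "x": 0, "y": 0, "z": 0.0003, "wx": 0, "wy": 0, "wz": 0}, {"fingers": -1, "x": 0, "y": 0, "z": 0.0003, "wx": 0, "wy": 0, "wz": 0}, {"fingers": -1, "x": 0, "y": 0, "z": 0.0003, "wx": 0, "wy": 0, "wz": 0}]' --grip_force 50

```text
time: 22.68
ee_pos: [0.647, -0.1054, 0.1744]
tcp_rot: [180.0, -0.0, -161.4]
wrist_force: [-0.9, 0.6, -2.3]
opening: 0.0439
```

Run:
```python
from mv import *
st(); print(bot.job_done()); st()
```

```text
t 22.68 pos [ 0.647  -0.1054  0.1744] rot [ 180.     -0.   -161.37] F [-0.9  0.6 -2.3] M [-0.01  0.02  0.01] op 0.0439 q [ -9.  19.  19.  90.   0. -28.]
the job is handed in; nothing more can be done
None
the job is handed in; nothing more can be done
```

The job is handed in at 22.7 s of the 72 s allowed. The collar is on the spindle and still held at 50 N, with its set screw over the flat and pointing out through the gap.

- **Knob:** it started at slow, and I turned it 40° anticlockwise to off. Pictures from both cameras afterwards showed it there.
- **Spindle:** I felt for the flat by closing the pads at several angles. They read about 22.8 mm across the round and 19.5 mm on the flat. I then turned the spindle 94° so the flat faces the gap. A second grip read 19.7 mm, and the side picture agreed: the spindle looked about 20 mm wide, cut away on the gap side.
- **Collar:** I squared it by pinching its screw head; the first pinch closed just above the head and missed, the second held. Then I gripped it across its diameter and lowered it onto the spindle. It slid down with no force beyond its own weight.
- **Last checks:** by the arm's own position the collar's top is at about 184.8 mm, against 185 mm for the spindle's end. Just before a final 0.3 mm lowering, depth gave about 185.2 mm for the collar's top. The same camera had read 183.8–184.2 mm for the bare spindle's end.
- **Disagreement:** in the side picture the collar's lower edge looked about 1 pixel (about 4 mm) higher than my drawn outline. I put that down to blur or calibration, because the depth readings and the arm's position agree with each other.
- **Least certain:** the spindle's angle is known only by the pads' feel, to about 2°, and the wheel's direction from the images to within a fraction of a degree.

The spacer ring, hex key and bowl were not touched.

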